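# Make up the enamelling and fusing kits

## Task

Make up the two kits for the kiln class: in the tray with three compartments the enamelling kit, which is the three-armed stilt, the powder jar and the dropper bottle; in the tray with two compartments the fusing kit, which is the square kiln tile and the square prop. Put one thing in each compartment, the stilt and the tile lying flat, the same side up as now, in the wide compartment of their tray and the others standing upright in the narrow ones. The oblong tile and the round prop are spare stock: leave them where they are.

Things in the scene. Friction and masses are not known exactly. Their poses are not given: they have to be found in the camera images.
- tray_three: Shallow plywood tray, THREE compartments in a row along its y axis; fixed, yaw within 0.2 rad of 0. 116 (x) x 208 mm (y); floor 4 thick, outer walls 4 thick and 20 high, dividers 17 high. Origin: centre of underside, z up. Compartments span x -54 to 54 mm. Wide one 80 mm, y 20 to 100 (centre 60); narrow ones 56 mm, y -40 to 16 (centre -12) and y -100 to -44 (centre -72).
- tray_two: Shallow plywood tray, TWO compartments in a row along its y axis; fixed, yaw within 0.2 rad of 0. 116 (x) x 148 mm (y); floor 4 thick, outer walls 4 thick and 20 high, divider 17 high. Origin: centre of underside, z up. Compartments span x -54 to 54 mm. Wide one 80 mm, y -10 to 70 (centre 30); narrow one 56 mm, y -70 to -14 (centre -42).
- stilt: White ceramic kiln stilt lying flat, 45 g. Hub 20 mm across; three straight arms 10 mm wide, 120 deg apart, the first along its x axis, reaching 35 mm from the centre and lying 5 to 15 mm above the underside. Near each arm end a 5 mm foot and a 6 mm pin on top (21 mm high in all). Pinch across one arm, 18 mm from the centre. Its origin is the centre of its underside, its z axis points up.
- powder_jar: Round glass jar of enamel powder with a black screw lid (goes to the three-compartment tray), standing: diameter 40 mm at the body, 46 mm high. About 70 g. Its origin is the centre of its underside, its z axis points up.
- dropper_bottle: Round white plastic dropper bottle (goes to the three-compartment tray), standing: body 32 mm in diameter up to 50 mm, then a shoulder and a thin nozzle, 82 mm high in all. About 50 g. Its origin is the centre of its underside, its z axis points up.
- tile_square: SQUARE white ceramic kiln tile (goes to the two-compartment tray), lying flat: 56 x 56 x 12 mm, sides along its x and y axes. About 80 g. Its origin is the centre of its underside, its z axis points up.
- prop_square: SQUARE buff fireclay kiln prop (goes to the two-compartment tray), a hollow post standing upright: 32 x 32 mm, 60 mm high, with a 14 mm square hole down the middle; sides along its x and y axes. About 100 g. Its origin is the centre of its underside, its z axis points up.
- tile_oblong: OBLONG white ceramic kiln tile, lying flat: 90 mm (x) by 56 mm (y), 12 mm thick. Spare stock: stays where it is. Its origin is the centre of its underside, its z axis points up.
- prop_round: ROUND buff fireclay kiln prop, standing: a thick ring 38 mm in diameter, 30 mm high, with a 16 mm hole. Spare stock: stays where it is. Its origin is the centre of its underside, its z axis points up.
Mind the look-alikes: they are no part of the job. What is shaped like the prop_square but green is not meant. Leave any pink look-alike of the dropper_bottle alone.

How it is judged:
At the end, for the whole second after the job is handed in: Each named thing rests on the floor of the named compartment (origin inside it, under 5 mm above its floor, tilted under 0.12 rad), jar and bottle one in each narrow compartment, either way round; all at rest (under 20 mm/s); oblong tile and round prop within 30 mm of their starts (y of stilt in the frame of tray_three between 0.02 and 0.1 m and x of stilt in the frame of tray_three between -0.054 and 0.054 m and z of stilt in the frame of tray_three between 0 and 0.009 m and angle between each of stilt, tile_square, prop_square's own z axis and vertical below 0.12 rad and (((y of powder_jar in the frame of tray_three between -0.1 and -0.044 m and x of powder_jar in the frame of tray_three between -0.054 and 0.054 m and z of powder_jar in the frame of tray_three between 0 and 0.009 m and angle between powder_jar's own z axis and vertical below 0.12 rad) and (y of dropper_bottle in the frame of tray_three between -0.04 and 0.016 m and x of dropper_bottle in the frame of tray_three between -0.054 and 0.054 m and z of dropper_bottle in the frame of tray_three between 0 and 0.009 m and angle between dropper_bottle's own z axis and vertical below 0.12 rad)) or ((y of powder_jar in the frame of tray_three between -0.04 and 0.016 m and x of powder_jar in the frame of tray_three between -0.054 and 0.054 m and z of powder_jar in the frame of tray_three between 0 and 0.009 m and angle between powder_jar's own z axis and vertical below 0.12 rad) and (y of dropper_bottle in the frame of tray_three between -0.1 and -0.044 m and x of dropper_bottle in the frame of tray_three between -0.054 and 0.054 m and z of dropper_bottle in the frame of tray_three between 0 and 0.009 m and angle between dropper_bottle's own z axis and vertical below 0.12 rad))) and y of tile_square in the frame of tray_two between -0.01 and 0.07 m and x of tile_square in the frame of tray_two between -0.054 and 0.054 m and z of tile_square in the frame of tray_two between 0 and 0.009 m and y of prop_square in the frame of tray_two between -0.07 and -0.014 m and x of prop_square in the frame of tray_two between -0.054 and 0.054 m and z of prop_square in the frame of tray_two between 0 and 0.009 m and distance of each of tile_oblong, prop_round from where it was at the start of the episode below 0.03 m and linear speed of each of stilt, powder_jar, dropper_bottle, tile_square, prop_square below 0.02 m/s); the robot touches nothing.
It also fails if it takes over 120 s, if anything falls off the work surface, if the arm or the gripper's body presses on something with over 40 N, if the wrist force passes 120 N, or if a joint passes its speed limit or range.

## Robot

A 7-joint arm with a two-finger parallel gripper is mounted at the origin on the work surface. World frame = base frame: x ahead of the robot, y to its left, z up, the work surface at z = 0. Lengths are in m, angles in rad, forces in N, time in s.
With the tool pointing down it reaches from about 0.4 to 0.85 m from the base axis. Payload 10.4 kg.
Tool frame: the origin (TCP) lies between the finger pads; the fingertips stand manip.finger_overhang ahead of it and the grasp point (between the pads) lies 11 mm behind it (manip.finger_overhang is the distance from the TCP to the fingertips, in m); x points along the fingers, z is the direction in which the jaws open and shut, and the axes are right-handed (so a half turn about x gives the same grasp; the last joint's range is limited). The gripper opens to 85 mm and grips with 20 to 120 N. Pads are 22 mm wide; open, the fingers measure 114 mm over their backs; the gripper's body (76 mm by 85 mm) begins 54 mm behind the grasp point. The pads swing forward as they close: fully open they stand 13 mm farther back than shut.
Start: joints at [-1.163, 0.332, -0.065, 1.46, 0.022, 1.35, -0.088], TCP at [0.261, 0.568, 0.201] pointing down, gripper open.
Joint ranges: [-2.6, 2.6], [-0.5, 2.12], [-1.47, 1.34], [0.16, 2.42], [-1.27, 4.41], [0.06, 2.06], [-2.6, 2.6]. Speed limits (rad/s): [2.22, 2.22, 2.79, 2.79, 3.14, 3.14, 3.14].

## Interface

Orientations are given as a unit quaternion [x, y, z, w].
In Python, from workcell import get_obs, camera, workorder, manip gives the robot as it stands. The module is installed in compiled form; this text tells all that it offers.
- The arm moves only by the tool play_rows, never from a script. Its argument "increments" is text: rows parted by semicolons, each of 4 numbers parted by spaces: the shift along the tool's x, y, z in m, then the turn about the tool's x in rad. A call has 1 to 20 rows; each row shifts and turns the pose as measured when the row begins, along the tool's axes as they then stand; what a row does not reach is not made up. A row lasts 1/10 s, in which the tool goes at most 50 mm and 8.59 degrees, less where a joint would pass 70% of its speed; a pose out of reach is approached as far as the arm can. A call is refused whole if a number of a shift passes 0.05 or a number of a turn 0.15, either way. A call with a gripper value outside its range is refused whole. "hand" is the gripper command: -1 is fully open, 1 is shut, values between are in proportion, set as the call begins (left out, the last holds). The fingers move at their own pace and stop on an object; "squeeze" is the grip in N (left out, the last holds). Time passes only in rows, so rows that do not move let the fingers close. It gives the time, the measured TCP pose, the force and the opening at its end, in the units of the state.
- get_obs(): the state, without advancing time (a new reading comes with each control period).
- camera(name): name is "side" or "top"; returns a dict with "img" (480x640x3 uint8, blue, green, red), "fov_y" (degrees; the focal length in pixels is half the picture's height over the tangent of half this angle, whatever the lens; pixels are square), "cx", "cy" (the principal point, pixels), "R" (3x3) and "t" (3): a world point X has camera coordinates R X + t. Camera axes: x right, y down, z forward; pixel columns grow to the right and rows downward; lengths in m; the calibration is good to about 2 mm. A picture is of the moment at which its call begins. There is no depth.
- workorder.hand_in(): hands the job in, once; it reports no verdict.
The state is a dict: "clock": time; "joint_pos": joint angles; "joint_velocities": joint speeds; "tau": joint torques, N m; "position": TCP position; "ee_rot": TCP orientation; "ft_force": force on the tool from outside, world axes, zero at the start; "torque": the same for the moment, N m; "grip_width": opening from 0.0 (shut) to 1.0 (fully open).
Only numpy, scipy, OpenCV 4.12 (cv2) and the standard library are available. Lean on these libraries where they do the work, as an engineer would, in place of code of your own. Each camera call takes 0.05 s, during which the arm holds its last target.

## Working session

There is one attempt and no reset: what is moved stays moved. The work goes in short steps, Python scripts to look and compute and a tool call to move; the robot and the scene stay as the last step left them, time stands still between calls to the robot, and variables do not carry over. Pictures are saved under pics/ and viewed, and the job is handed in when it is done.

Besides the shell and the picture viewer there is one more tool, called in YAML: its name, and indented under it one key for each argument. play_rows: Moves the arm, as the interface text tells. Its arguments: {"type":"object","properties":{"increments":{"type":"string"},"hand":{"type":"number"},"squeeze":{"type":"number"}},"required":["increments"]}

```bash
mkdir -p pics
python3 - <<'E'
from workcell import get_obs,camera,manip
import cv2
for n in("top","side"):
    c=camera(n);cv2.imwrite(f"pics/{n}0.png",c["img"]);print(n,c["fov_y"],c["cx"],c["cy"],c["R"],c["t"])
o=get_obs();print(o);print(manip.finger_overhang)
E
```

```text
top 52.91569848230578 326.4021185173851 236.50912296144952 [[ 0.01821001 -0.9998332  -0.00140566]
 [-0.99944277 -0.01816353 -0.0280042 ]
 [ 0.027974    0.00191484 -0.99960682]] [0.01902265 0.54738743 0.99165127]
side 47.10698028470844 316.7475206184413 237.8425638250897 [[ 0.92872025 -0.37054699  0.01317654]
 [-0.2130282  -0.56233524 -0.79899816]
 [ 0.303476    0.7392388  -0.60118908]] [-0.521046    0.16385627  1.18308772]
{'clock': 0.1, 'joint_pos': array([-1.16260011,  0.33282759, -0.06471658,  1.46086493,  0.02158962,
        1.34989614, -0.08850929]), 'joint_velocities': array([-0.0008338 , -0.00058054, -0.00105113, -0.00257001, -0.00102185,
        0.00048508, -0.000808  ]), 'tau': array([ 8.71947013e-04, -6.26743841e+01,  4.83924081e-02, -3.92430532e+01,
        1.61170255e-02,  6.78413780e-03,  1.24062433e-05]), 'position': array([0.26082995, 0.56755472, 0.19988012]), 'ee_rot': array([-0.38184532,  0.59568808,  0.38132352,  0.59493044]), 'ft_force': array([1.21656886, 0.25994269, 0.24826139]), 'torque': array([ 0.01736334, -0.0413568 , -0.03553797]), 'grip_width': 0.9985042138039008}
0.008
```

```bash
ls -la .
```

```text
total 12
drwxr-xr-x  3 agent agent 4096 Dec  6 00:26 .
drwxr-xr-x 23 root  root  4096 Dec  6 00:26 ..
drwxr-xr-x  2 agent agent 4096 Dec  6 00:27 pics
```

View pics/top0.png

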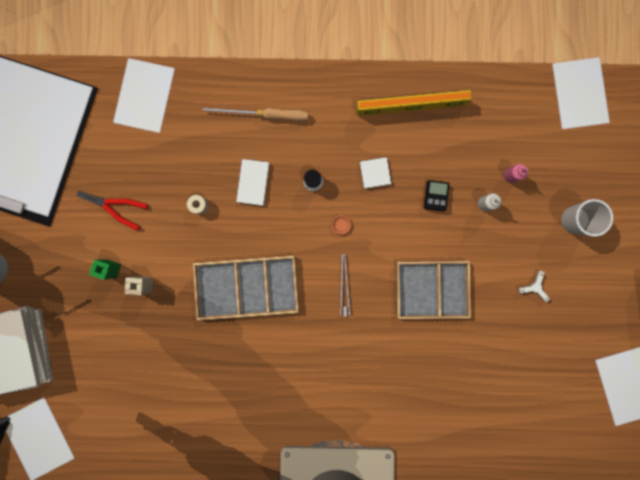

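View pics/side0.png

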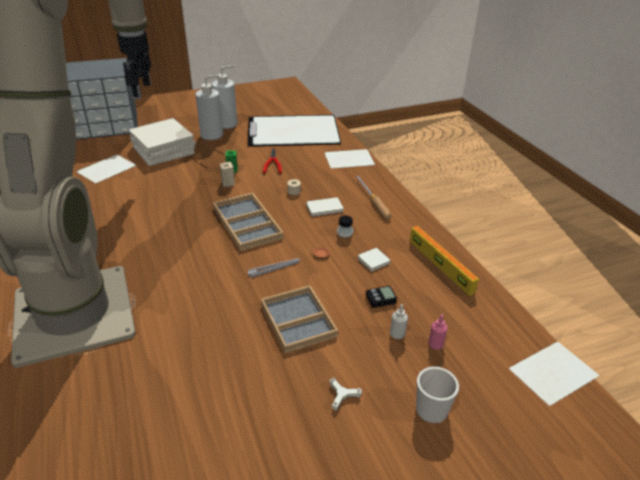

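```bash
cat > h.py <<'E'
from workcell import get_obs,camera
import cv2,numpy as np
def f(c): return 240/np.tan(np.radians(c["fov_y"])/2)
def ray(c,u,v):
    d=np.array([(u-c["cx"])/f(c),(v-c["cy"])/f(c),1.]); return -c["R"].T@c["t"], c["R"].T@d
def onz(c,u,v,z):
    o,d=ray(c,u,v); return o+d*(z-o[2])/d[2]
def px(c,X):
    q=c["R"]@np.asarray(X,float)+c["t"]; return f(c)*q[:2]/q[2]+[c["cx"],c["cy"]]
E
python3 - <<'E'
import cv2,numpy as np
im=cv2.imread("pics/top0.png")
boxes={"L":(70,160,250,180),"R":(380,150,240,180)}
for k,(x,y,w,h) in boxes.items():
    cv2.imwrite(f"pics/top0_{k}.png",cv2.resize(im[y:y+h,x:x+w],None,fx=3.2,fy=3.2,interpolation=cv2.INTER_CUBIC))
im=cv2.imread("pics/side0.png")
cv2.imwrite("pics/side0_R.png",cv2.resize(im[280:430,320:480],None,fx=4,fy=4,interpolation=cv2.INTER_CUBIC))
E
```

```text
(no output)
```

View pics/top0_L.png

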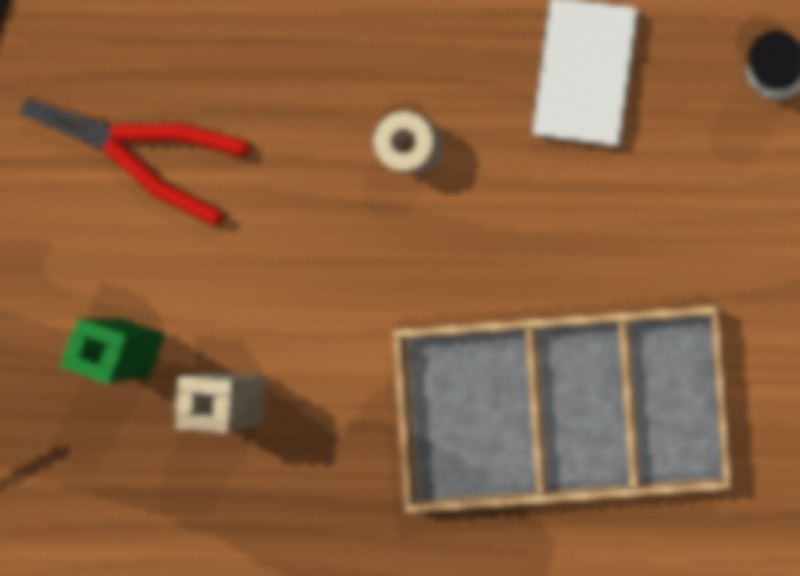

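View pics/top0_R.png

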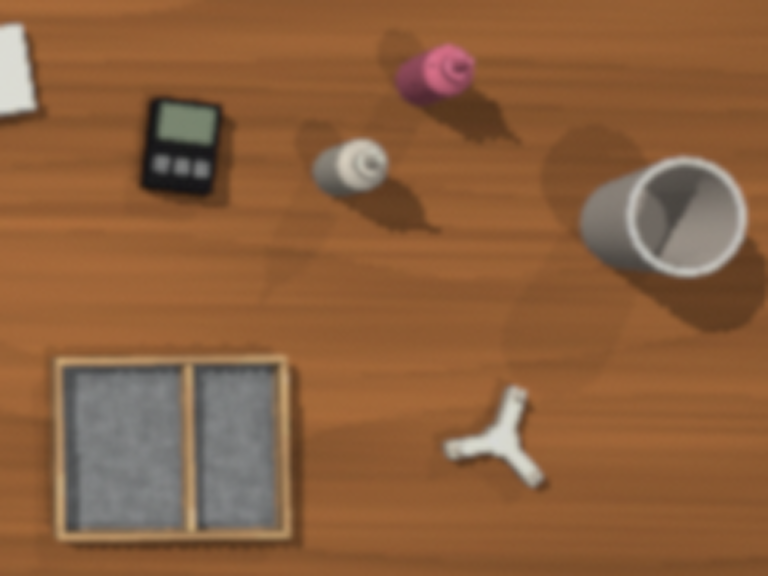

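View pics/side0_R.png

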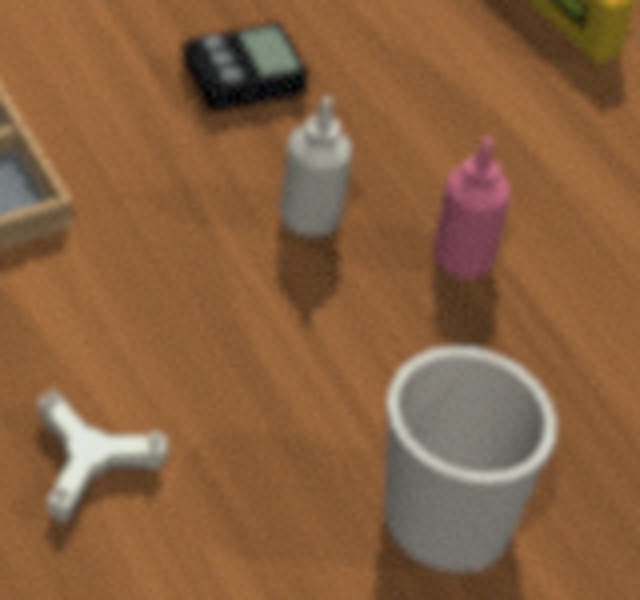

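Candidates: bottle, white (490,202) vs pink (517,173) → white is meant. Square prop, buff (136,286) vs green (104,269) → buff. Tiles, (375,173) is square and (253,183) is oblong. The crops confirm all three. Next I'll measure.

```bash
cat > meas.py <<'E'
from h import *
c=camera("top");s=camera("side");im=c["img"]
K=4
def big(x0,y0,x1,y1,c=c): 
    return cv2.resize(c["img"][y0:y1,x0:x1],None,fx=K,fy=K,interpolation=cv2.INTER_CUBIC)
def tou(p,x0,y0): return (np.asarray(p,float)+.5)/K-.5+[x0,y0]
def blob(box,maskf,c=c):
    b=big(*box,c=c); m=maskf(b).astype(np.uint8)
    cs,_=cv2.findContours(m,cv2.RETR_EXTERNAL,cv2.CHAIN_APPROX_NONE)
    k=max(cs,key=cv2.contourArea); return tou(k[:,0],box[0],box[1])
def toplane(P,z,c=c): return np.array([onz(c,u,v,z)[:2] for u,v in P])
def rect(W):
    (cx,cy),(w,h),a=cv2.minAreaRect((W*1000).astype(np.float32)); return cx,cy,w,h,a
white=lambda b:(b.min(2)>150)
for nm,box,z in(("tile_sq",(350,150,400,200),.012),("tile_ob",(230,150,280,215),.012)):
    print(nm,np.round(rect(toplane(blob(box,white),z)),1))
P=blob((510,262,565,310),white); W=toplane(P,.015)
print("stilt bbox",W.min(0),W.max(0))
m=W.mean(0)
cen,r=cv2.minEnclosingCircle((W*1000).astype(np.float32));print("stilt encl",cen,r)
d=W*1000-np.array(cen);rr=np.hypot(*d.T);aa=np.degrees(np.arctan2(d[:,1],d[:,0]))
for a0 in range(-180,180,20):
    q=(aa>=a0)&(aa<a0+20); print(a0,rr[q].max().round(1) if q.any() else None,end='; ')
print()
# trays: wood rim
sat=lambda b:None
def quad(pts,box,sc=3.2):
    return np.array([onz(c,u/sc+box[0],v/sc+box[1],.02)[:2]*1000 for u,v in pts])
for nm,q in(("three",quad([(395,331),(717,308),(730,487),(407,510)],(70,160))),("two",quad([(55,357),(288,356),(291,538),(57,542)],(380,150)))):
    e=[np.linalg.norm(q[i]-q[(i+1)%4]) for i in range(4)]
    dd=q[0]+q[3]-q[1]-q[2]; yaw=np.arctan2(-dd[0],dd[1]); d2=q[0]+q[1]-q[2]-q[3]
    print(nm,q.mean(0).round(1),"edges",np.round(e,1),"yaw",yaw,np.arctan2(d2[1],d2[0]))
buff=lambda b:(b[...,1]>150)
P=blob((115,268,150,305),buff); print("prop sq top",np.round(rect(toplane(P,.06)),1))
P=blob((180,190,212,220),buff); print("prop rd",np.round(rect(toplane(P,.03)),1))
P=blob((300,165,328,192),lambda b:b.max(2)<60); print("lid",np.round(rect(toplane(P,.046)),1))
P=blob((470,185,510,220),lambda b:b.min(2)>150); print("bottle top",np.round(rect(toplane(P,.05)),1))
P=blob((335,325,365,346),lambda b:0*b[...,0],c=s) if 0 else None
E
python3 meas.py
```

```text
tile_sq [681.9 -69.1  55.8  56.1  10.4]
tile_ob [657.7 184.8  55.9  89.7  83.6]
stilt bbox [ 0.42509092 -0.42589973] [ 0.48369744 -0.36947227]
stilt encl (451.611572265625, -402.29327392578125) 33.454010009765625
-180 12.2; -160 33.5; -140 33.4; -120 14.0; -100 10.8; -80 10.1; -60 14.7; -40 33.0; -20 33.5; 0 11.9; 20 8.4; 40 8.6; 60 10.5; 80 33.3; 100 33.5; 120 16.1; 140 9.9; 160 9.7; 
three [439.  191.7] edges [206.2 114.2 206.2 114.2] yaw 0.08934183873341478 0.09278927877848896
two [ 441.4 -192.4] edges [148.7 115.7 148.9 117.6] yaw 0.02898596086377266 0.025639498375713003
prop sq top [442.2 406.1  31.7  31.   86.7]
prop rd [608.3 296.2  36.2  36.7  15.1]
lid [661.9  59.3  34.6  32.5   1.1]
bottle top [ 625.1 -298.6   23.2   28.1   28.7]
```

```bash
cat > ov.py <<'E'
from h import *
def circ(x,y,z,r):
    a=np.linspace(0,2*np.pi,40);return [(x+r*np.cos(t),y+r*np.sin(t),z) for t in a]
def sq(x,y,z,hx,hy,yaw):
    C,S=np.cos(yaw),np.sin(yaw)
    return [(x+C*a-S*b,y+S*a+C*b,z) for a,b in((hx,hy),(hx,-hy),(-hx,-hy),(-hx,hy),(hx,hy))]
def draw(c,shapes,box,K,fn):
    x0,y0,x1,y1=box
    b=cv2.resize(c["img"][y0:y1,x0:x1],None,fx=K,fy=K,interpolation=cv2.INTER_CUBIC)
    for sh in shapes:
        p=np.array([(px(c,X)-[x0,y0]+.5)*K-.5 for X in sh]);cv2.polylines(b,[np.round(p).astype(np.int32)],False,(0,255,255),1)
    return b
E
python3 - <<'E'
from ov import *
c=camera("top");s=camera("side")
b=(.625,-.2985);j=(.661,.0593)
sh=[circ(*b,.05,.016),circ(*b,0,.016),circ(*b,.082,.003),circ(*j,0,.02),circ(*j,.046,.018),sq(.4422,.4061,.06,.016,.016,-.058),sq(.4422,.4061,0,.016,.016,-.058)]
# stilt refine
K=4
def tile(c,pts,K=6,n=22):
    out=[]
    for p in pts:
        u,v=px(c,p).round().astype(int);out.append(draw(c,sh,(u-n,v-n,u+n,v+n),K,None))
    return np.hstack(out)
pts=[(*b,.04),(*j,.02),(.4422,.4061,.03)]
cv2.imwrite("pics/ov1.png",np.vstack([tile(c,pts),tile(s,pts)])) 
from meas import blob,toplane,white
E
```

```text
tile_sq [681.9 -69.1  55.8  56.1  10.3]
tile_ob [657.7 184.8  55.9  89.7  83.6]
stilt bbox [ 0.42509092 -0.4264114 ] [ 0.48369744 -0.36947227]
stilt encl (451.5421142578125, -402.3567810058594) 33.502750396728516
-180 12.1; -160 33.4; -140 33.5; -120 13.9; -100 10.7; -80 10.0; -60 14.7; -40 33.1; -20 33.5; 0 12.5; 20 8.5; 40 8.7; 60 10.6; 80 33.3; 100 33.5; 120 16.1; 140 9.8; 160 9.6; 
three [439.  191.7] edges [206.2 114.2 206.2 114.2] yaw 0.08934183873341478 0.09278927877848896
two [ 441.4 -192.4] edges [148.7 115.7 148.9 117.6] yaw 0.02898596086377266 0.025639498375713003
prop sq top [442.1 406.1  31.7  31.1  86.9]
prop rd [608.3 296.2  36.2  36.7  15.1]
lid [661.9  59.3  34.6  32.5   1.1]
bottle top [ 625.1 -298.6   23.2   28.1   28.7]
```

View pics/ov1.png

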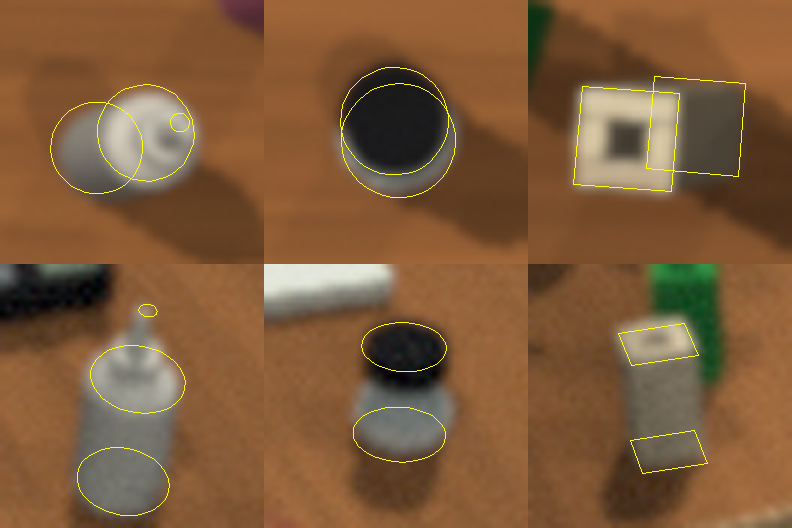

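```bash
cat > plan.py <<'E'
from h import *
import sys
from scipy.spatial.transform import Rotation as Ro
def go(x,y,z,jaw=None):
    o=get_obs();R=Ro.from_quat(o["ee_rot"]).as_matrix()
    d=R.T@(np.array([x,y,z])-o["position"]); j=np.degrees(np.arctan2(R[1,2],R[0,2]))
    print("tool delta",d.round(4),"jaw deg",j.round(2),"z-ax",R[:,2].round(3),"y-ax",R[:,1].round(3),"x-ax",R[:,0].round(4),"t",o["clock"],"j7",o["joint_pos"][6].round(2))
    if jaw is not None:
        e=(j-jaw+90)%180-90   # tool x down: turn + lowers the yaw
        print("turn",np.radians(e).round(4), "rows", abs(np.radians(e)/.15).round(1))
        # tool delta after turn
        T=R@Ro.from_euler('x',np.radians(e)).as_matrix(); print("delta after turn",(T.T@(np.array([x,y,z])-o["position"])).round(4))
if __name__=="__main__": go(*map(float,sys.argv[1:]))
E
python3 plan.py .442 .406 .2 -3.3
python3 - <<'E'
from meas import *
P=blob((510,262,565,310),white);W=toplane(P,.015)*1000
cc=np.array([451.6,-402.3])
for k in range(4):
    d=W-cc;r=np.hypot(*d.T);a=np.degrees(np.arctan2(d[:,1],d[:,0]))
    tips=[]
    for g in (-143,-22,98):
        q=(np.abs((a-g+180)%360-180)<30)&(r>24); tips.append(d[q].mean(0)) 
    print([np.degrees(np.arctan2(t[1],t[0])).round(1) for t in tips],np.hypot(*np.array(tips).T),cc); cc=cc+np.mean(tips,0)
C=np.array([.4390,.1917]);
for nm,C,yaw,ys in(("three",(439,191.7),.091,(60,-12,-72)),("two",(441.4,-192.4),.027,(30,-42))):
    for y in ys: print(nm,y,C[0]-np.sin(yaw)*y,C[1]+np.cos(yaw)*y)
E
```

```text
tool delta [ 0.0005 -0.2321 -0.0715] jaw deg 65.32 z-ax [ 0.418  0.909 -0.   ] y-ax [-0.909  0.418  0.   ] x-ax [-1.e-04 -1.e-04 -1.e+00] t 0.4 j7 -0.09
turn 1.1976 rows 8.0
delta after turn [ 0.0005 -0.1512  0.19  ]
tile_sq [681.9 -69.1  55.8  56.1  10.3]
tile_ob [657.7 184.8  55.9  89.7  83.6]
stilt bbox [ 0.42509092 -0.4264114 ] [ 0.48369744 -0.36947227]
stilt encl (451.5421142578125, -402.3567810058594) 33.502750396728516
-180 12.1; -160 33.4; -140 33.5; -120 13.9; -100 10.7; -80 10.0; -60 14.7; -40 32.9; -20 33.5; 0 12.5; 20 8.5; 40 8.7; 60 10.6; 80 33.3; 100 33.5; 120 16.1; 140 9.9; 160 10.0; 
three [439.  191.7] edges [206.2 114.2 206.2 114.2] yaw 0.08934183873341478 0.09278927877848896
two [ 441.4 -192.4] edges [148.7 115.7 148.9 117.6] yaw 0.02898596086377266 0.025639498375713003
prop sq top [442.1 406.1  31.7  31.1  86.9]
prop rd [608.3 296.2  36.2  36.6  15.4]
lid [661.9  59.3  34.6  32.5   1.1]
bottle top [ 625.1 -298.4   23.1   28.1   30.3]
[np.float64(-137.4), np.float64(-19.1), np.float64(102.0)] [29.57452836 29.27335041 29.04938124] [ 451.6 -402.3]
[np.float64(-137.7), np.float64(-18.3), np.float64(101.8)] [29.41354917 29.18980531 29.180936  ] [ 451.55395799 -402.6966252 ]
[np.float64(-138.1), np.float64(-18.1), np.float64(101.8)] [29.4587178  29.14904559 29.31850047] [ 451.55046107 -402.83788772]
[np.float64(-138.0), np.float64(-18.0), np.float64(101.7)] [29.4111022  29.2026683  29.31276611] [ 451.49203606 -402.84413843]
three 60 433.5475325904544 251.45174139008705
three -12 440.0904934819091 179.7496517219826
three -72 445.54296089145475 119.99791033189553
two 30 440.59009841141284 -162.4109343357149
two -42 442.533862224022 -234.38469192999915
```

play_rows:
  increments: "0 0 0 0.15;0 0 0 0.15;0 0 0 0.15;0 0 0 0.15;0 0 0 0.15;0 0 0 0.15;0 0 0 0.15;0 0 0 0.15;0 -0.03 0.038 0;0 -0.03 0.038 0;0 -0.03 0.038 0;0 -0.03 0.038 0;0 -0.03 0.038 0;0 0 0 0"
  hand: -0.41
  squeeze: 40

```text
clock: 1.9
position: [0.4439, 0.4003, 0.2001]
ee_rot: [0.025, 0.707, -0.024, 0.707]
ft_force: [0.4, -1.0, -0.7]
grip_width: 0.702
```

```bash
python3 plan.py .442 .406 .029 -3.3
```

```text
tool delta [ 0.1711  0.0054 -0.0022] jaw deg -3.96 z-ax [ 0.998 -0.069 -0.   ] y-ax [0.069 0.998 0.001] x-ax [-1.0e-04  1.1e-03 -1.0e+00] t 1.9 j7 -0.83
turn -0.0116 rows 0.1
delta after turn [ 0.1711  0.0054 -0.0022]
```

play_rows:
  increments: "0 0.005 -0.002 -0.011;0.04 0 0 0;0.04 0 0 0;0.04 0 0 0;0.025 0 0 0;0.015 0 0 0;0.01 0 0 0;0 0 0 0"

```text
clock: 2.7
position: [0.4366, 0.4157, 0.0253]
ee_rot: [0.019, 0.707, -0.014, 0.707]
ft_force: [-0.9, -0.0, 0.6]
grip_width: 0.704
```

```bash
python3 plan.py .442 .406 .029 -3.3
python3 - <<'E'
from h import *
c=camera("top");s=camera("side")
a=cv2.resize(c["img"][240:330,80:200],None,fx=5,fy=5)[:450,:600];b=cv2.resize(s["img"][120:210,170:290],None,fx=5,fy=5)
cv2.imwrite("pics/p1.png",cv2.resize(np.hstack([a,b]),(800,300)))
E
```

```text
tool delta [-0.0037 -0.0094  0.0059] jaw deg -2.6 z-ax [ 0.999 -0.045 -0.   ] y-ax [0.045 0.999 0.007] x-ax [-2.0e-04  7.2e-03 -1.0e+00] t 2.7 j7 -0.8
turn 0.0122 rows 0.1
delta after turn [-0.0037 -0.0094  0.006 ]
```

View pics/p1.png

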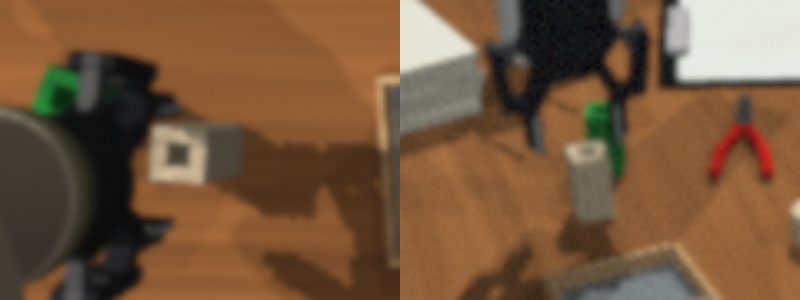

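Run:
```python
from h import *
c=camera("top");s=camera("side");o=get_obs();print(o["position"],o["clock"],o["ft_force"],o["joint_velocities"].round(3))
p=o["position"]
for k in(c,s):
    for X in(p,p+[.03,0,-.006],p-[.03,0,.006]):
        u=px(k,X).round().astype(int);print(u);cv2.drawMarker(k["img"],tuple(map(int,u)),(0,255,255),0,4)
a=cv2.resize(c["img"][240:330,80:200],None,fx=5,fy=5);b=cv2.resize(s["img"][120:210,170:290],None,fx=5,fy=5)
cv2.imwrite("pics/p2.png",cv2.resize(np.hstack([a,b]),(800,300)))
```

```text
[0.43861367 0.41611428 0.02797544] 2.9 [ 0.17810186 -0.38185982  1.4863204 ] [ 0.004 -0.005  0.006  0.003  0.    -0.003  0.   ]
[134 286]
[136 271]
[135 301]
[225 174]
[235 174]
[215 178]
```

View pics/p2.png

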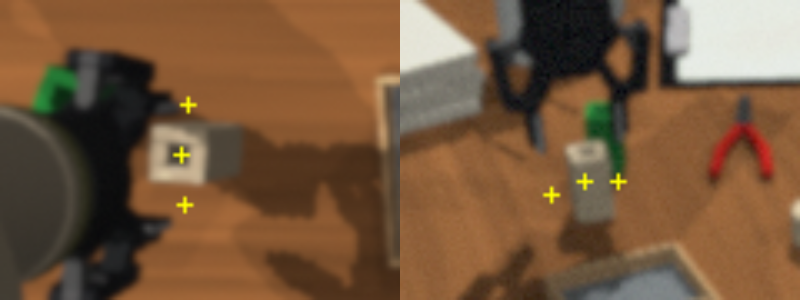

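Run:
```python
from h import *
c=camera("top");s=camera("side")
a=cv2.resize(c["img"][250:325,95:165],None,fx=7,fy=7,interpolation=2);b=cv2.resize(s["img"][120:195,190:250],None,fx=7,fy=7,interpolation=2)
g=lambda x:np.clip(x.astype(float)*1.8+25,0,255).astype(np.uint8)
cv2.imwrite("pics/p3.png",(cv2.resize(np.hstack([g(a),g(b)]),(800,462))));print(a.shape,b.shape)
```

```text
(525, 490, 3) (525, 420, 3)
```

View pics/p3.png

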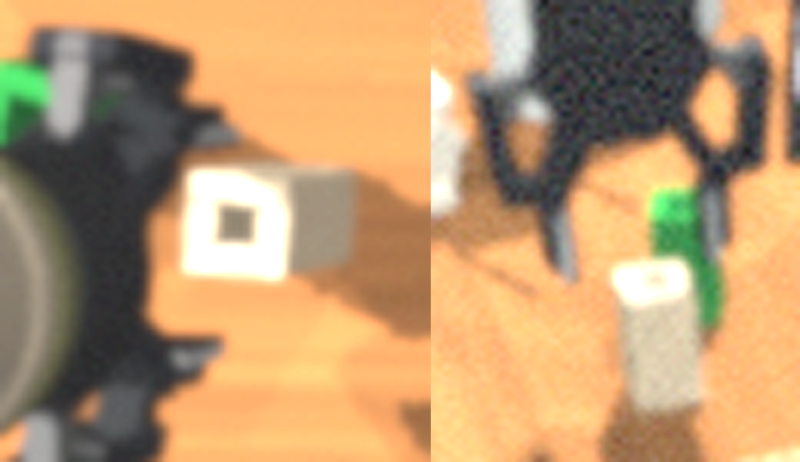

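```bash
cat >> h.py <<'E'
def tri(c,a,s,b):
    o1,d1=ray(c,*a);o2,d2=ray(s,*b)
    A=np.stack([d1,-d2],1);k=np.linalg.lstsq(A,o2-o1,rcond=None)[0]
    p,q=o1+k[0]*d1,o2+k[1]*d2; return (p+q)/2,np.linalg.norm(p-q)
E
python3 - <<'E'
from h import *
c=camera("top");s=camera("side")
print(tri(c,(132.7,271.1),s,(236.5,161.4)));print(tri(c,(130.3,306),s,(212.9,165.5)));print(get_obs()["position"])
print(tri(c,(134,286.5),s,(226,163.5)))
E
```

```text
(array([0.4718749 , 0.40287289, 0.07067526]), np.float64(0.0012463262737795876))
(array([0.40396378, 0.40637419, 0.0687868 ]), np.float64(0.0008081849555458288))
[0.43861481 0.41553233 0.02754702]
(array([0.44128258, 0.39956674, 0.07138141]), np.float64(0.0007124643240175772))
```

play_rows:
  increments: "-0.04 0 0 0;0 0 0 0;0 0 0 0"

```text
clock: 3.4
position: [0.4388, 0.415, 0.0695]
ee_rot: [0.021, 0.706, -0.013, 0.708]
ft_force: [-0.1, -0.1, -0.7]
grip_width: 0.704
```

```bash
cat > look.py <<'E'
import sys
from h import *
# look.py name topx0 y0 x1 y1 sidex0 y0 x1 y1 K
n=sys.argv[1];t=list(map(int,sys.argv[2:10]));K=float(sys.argv[10])
c=camera("top");s=camera("side")
g=lambda x:np.clip(x.astype(float)*1.6+20,0,255).astype(np.uint8)
a=cv2.resize(g(c["img"][t[1]:t[3],t[0]:t[2]]),None,fx=K,fy=K,interpolation=2);b=cv2.resize(g(s["img"][t[5]:t[7],t[4]:t[6]]),None,fx=K,fy=K,interpolation=2)
H=max(a.shape[0],b.shape[0]);p=lambda x:cv2.copyMakeBorder(x,0,H-x.shape[0],0,0,cv2.BORDER_CONSTANT)
o=np.hstack([p(a),p(b)]);print(o.shape,"side starts at",a.shape[1]);cv2.imwrite(f"pics/{n}.png",o)
o=get_obs();print(o["position"].round(4),o["clock"],o["joint_pos"].round(3),o["ft_force"].round(1))
E
python3 look.py p4 90 240 165 325 180 100 260 195 5
```

```text
(475, 775, 3) side starts at 375
[0.4393 0.4153 0.0697] 3.5 [-0.995  0.383  0.203  1.69  -0.092  1.066 -0.811] [-0.  -0.6 -0.1]
```

View pics/p4.png

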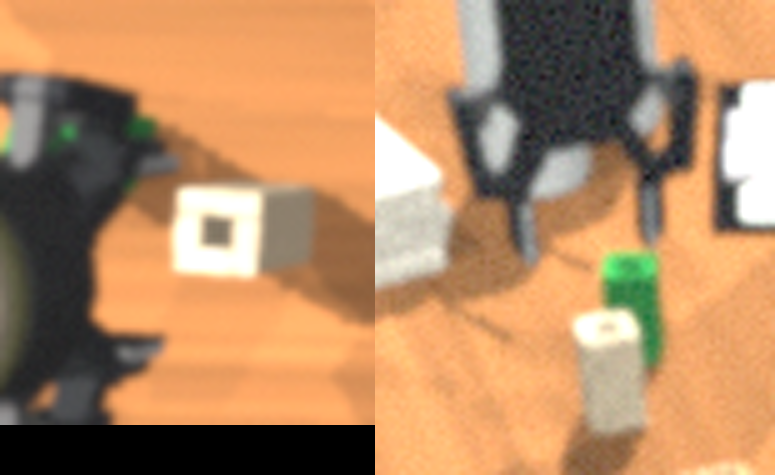

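Run:
```python
from h import *
c=camera("top");s=camera("side")
print(tri(c,(125.4,272),s,(235.2,147.6)));print(tri(c,(122,309),s,(211,152)))
```

```text
(array([0.47139152, 0.39797378, 0.11718692]), np.float64(0.0007734509632800477))
(array([0.40307389, 0.40384641, 0.11307837]), np.float64(0.00032340203299465424))
```

Run:
```python
from h import *
s=camera("side");c=camera("top")
print(px(s,(.261,.568,.2)),px(s,(.261,.568,.192)),px(c,(.261,.568,.2)))
im=cv2.imread("pics/side0.png")
cv2.imwrite("pics/s0c.png",np.clip(cv2.resize(im[0:130,70:220],None,fx=4,fy=4,interpolation=2)*1.5,0,255).astype(np.uint8))
```

```text
[145.27059557 107.08963813] [145.75994165 109.73715225] [ -1.72938557 399.61634433]
```

View pics/s0c.png

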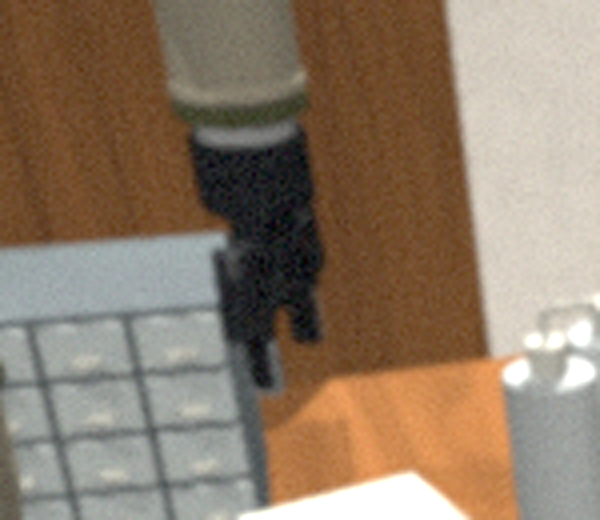

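```bash
python3 look.py p5 20 200 165 340 130 0 280 180 2.7
python3 - <<'E'
from h import *
s=camera("side");c=camera("top")
for z in(.1,.2,.3,.4): print(z,px(s,(.438,.402,z)).round(1),px(c,(.438,.402,z)).round(1))
E
```

```text
(486, 797, 3) side starts at 392
[0.4386 0.4148 0.0686] 3.8 [-0.995  0.385  0.202  1.691 -0.092  1.066 -0.811] [ 0.4 -0.2  0.5]
0.1 [223.9 154.4] [126.5 289.6]
0.2 [220.6 121.6] [101.6 294.5]
0.3 [217.1  86. ] [ 69.6 300.8]
0.4 [213.3  47.3] [ 27.  309.2]
```

View pics/p5.png

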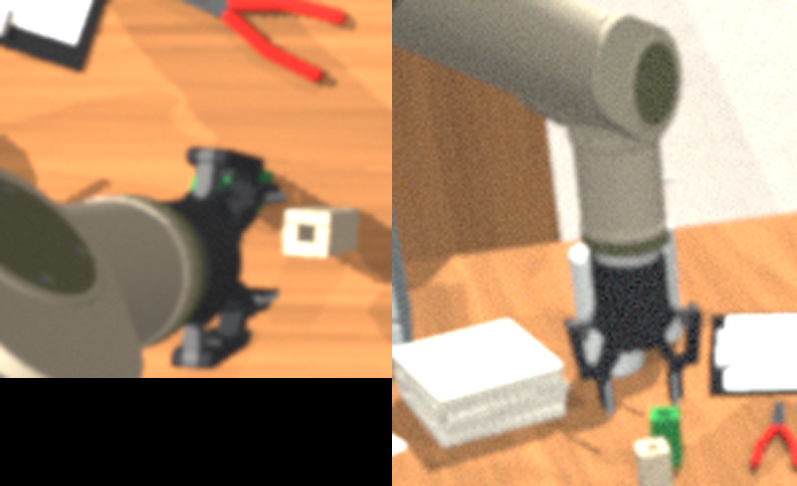

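play_rows:
  increments: "0 -0.009 0.003 0;0 0 0 0;0.03 0 0 0;0.03 0 0 0;0 0 0 0;0 0 0 0"

```text
clock: 4.5
position: [0.4431, 0.4051, 0.0088]
ee_rot: [0.021, 0.705, -0.014, 0.708]
ft_force: [-0.0, -0.8, 0.6]
grip_width: 0.705
```

```bash
python3 plan.py .442 .406 .029 -3.3;python3 look.py p6 90 240 165 325 180 100 260 195 5
```

```text
tool delta [-0.0202  0.001  -0.0011] jaw deg -2.85 z-ax [ 0.999 -0.05   0.004] y-ax [0.05  0.999 0.011] x-ax [ 0.0043  0.0108 -0.9999] t 4.5 j7 -0.78
turn 0.0079 rows 0.1
delta after turn [-0.0202  0.001  -0.0011]
(475, 775, 3) side starts at 375
[0.4431 0.4054 0.0092] 4.6 [-0.973  0.448  0.196  1.745 -0.11   0.948 -0.782] [ 0.4  0.7 -0.4]
```

View pics/p6.png

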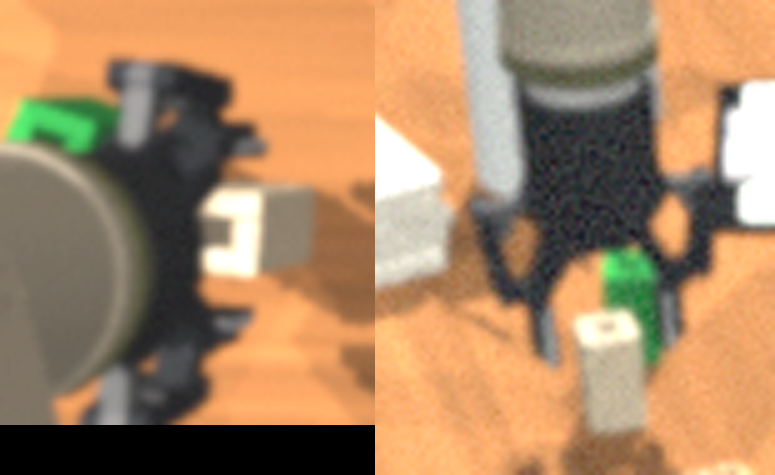

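Run:
```python
from h import *
c=camera("top");s=camera("side")
print(tri(c,(142.4,269.4),s,(239,169)));print(tri(c,(140,304.4),s,(215,172.4)))
```

```text
(array([0.47465872, 0.3915568 , 0.05122818]), np.float64(0.0013868915007324374))
(array([0.40547012, 0.39381489, 0.05278921]), np.float64(0.0007688333015851359))
```

play_rows:
  increments: "0.015 0.002 0 0;0.01 0 0 0;0 0 0 0"

```text
clock: 5.0
position: [0.4443, 0.4094, -0.0157]
ee_rot: [0.023, 0.704, -0.012, 0.709]
ft_force: [-0.3, -0.1, -0.1]
grip_width: 0.706
```

play_rows:
  increments: "0 0 0 0;0 0 0 0;0 0 0 0;0 0 0 0;0 0 0 0;0 0 0 0"
  hand: 1

```text
clock: 5.6
position: [0.4443, 0.4093, -0.0158]
ee_rot: [0.022, 0.705, -0.012, 0.709]
ft_force: [1.0, -1.1, -1.5]
grip_width: 0.368
```

```bash
python3 look.py p7 90 240 165 325 180 100 260 195 5
```

```text
(475, 775, 3) side starts at 375
[ 0.4442  0.4093 -0.0158] 5.7 [-0.97   0.486  0.19   1.752 -0.119  0.9   -0.778] [ 0.  -0.1 -1. ]
```

View pics/p7.png

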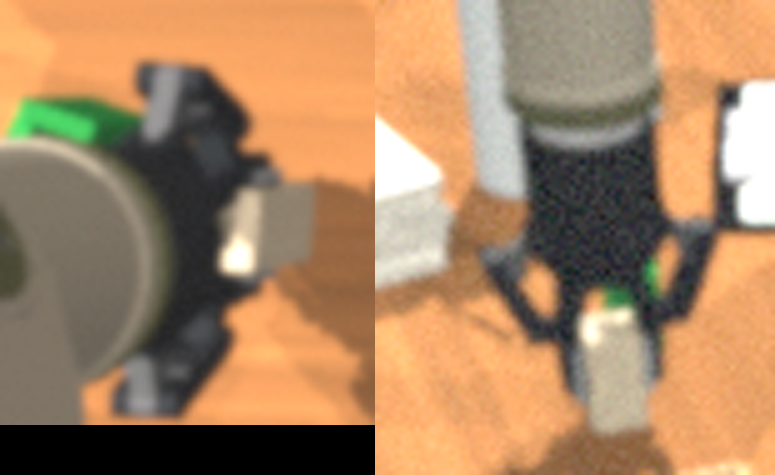

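play_rows:
  increments: "-0.03 0 0 0;-0.05 0 0 0;-0.04 0 0 -0.08;0 -0.046 0 0;0 -0.046 0 0;0 -0.046 0 0;0 -0.046 0 0;0 -0.046 0 0;0 -0.046 0 0;0 -0.046 0 0;0 -0.046 0 0;0 -0.046 0 0;0 -0.046 0 0;0 -0.046 0 0;0 -0.046 0 0;0 -0.046 0 0;0 0 0 0"

```text
clock: 7.4
position: [0.4649, -0.2116, 0.1019]
ee_rot: [-0.007, 0.701, 0.02, 0.713]
ft_force: [0.9, 1.5, -0.8]
grip_width: 0.373
```

```bash
python3 plan.py .4445 -.231 -.010 1.5;python3 look.py p8 380 230 500 340 240 220 360 370 3.3
```

```text
tool delta [ 0.1112 -0.0206 -0.0232] jaw deg 2.21 z-ax [0.999 0.039 0.018] y-ax [-0.039  0.999  0.018] x-ax [ 0.0174  0.0189 -0.9997] t 7.4 j7 0.52
turn 0.0124 rows 0.1
delta after turn [ 0.1112 -0.0209 -0.0229]
(495, 792, 3) side starts at 396
[ 0.4656 -0.2062  0.1014] 7.5 [-0.287  0.174  0.698  1.924 -0.156  1.083  0.52 ] [-0.1  0.7 -0.9]
```

View pics/p8.png

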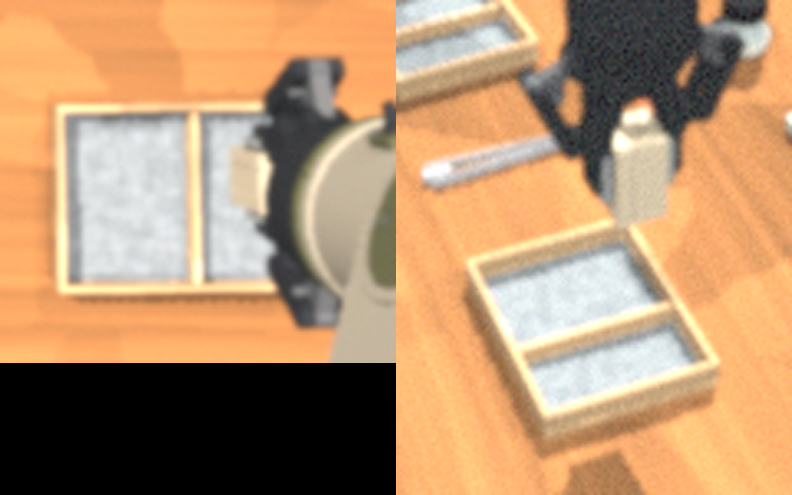

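play_rows:
  increments: "0 -0.013 -0.012 0;0 -0.013 -0.011 0;0 0 0 0;0.03 0 0 0;0.03 0 0 0;0.015 0 0 0;0 0 0 0;0 0 0 0"

```text
clock: 8.3
position: [0.4478, -0.2223, 0.0243]
ee_rot: [-0.011, 0.699, 0.03, 0.714]
ft_force: [0.4, -0.5, -0.5]
grip_width: 0.366
```

```bash
python3 plan.py .4445 -.231 -.010 1.5;python3 look.py p9 380 230 500 340 240 220 360 370 3.3
```

```text
tool delta [ 0.034  -0.0093 -0.0045] jaw deg 3.27 z-ax [0.998 0.057 0.021] y-ax [-0.058  0.998  0.026] x-ax [ 0.0197  0.0269 -0.9994] t 8.3 j7 0.67
turn 0.0309 rows 0.2
delta after turn [ 0.034  -0.0095 -0.0042]
(495, 792, 3) side starts at 396
[ 0.4481 -0.2226  0.0247] 8.4 [-0.213  0.278  0.685  2.012 -0.262  0.922  0.669] [ 0.4 -0.9 -0.8]
```

View pics/p9.png

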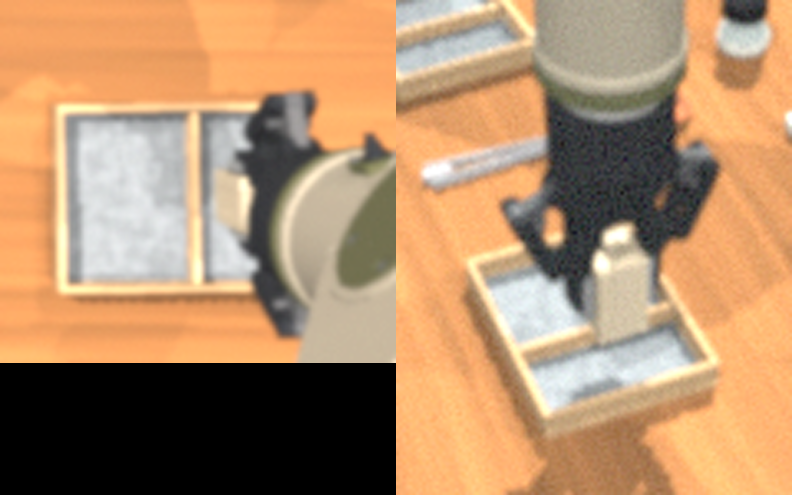

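Run:
```python
from ov import *
c=camera("top");s=camera("side")
y=.0265
def T(a,b,z=0.): return (.4414-np.sin(y)*b+np.cos(y)*a,-.1924+np.cos(y)*b+np.sin(y)*a,z)
sh=[]
for z in(.02,.004): sh.append([T(a,b,z) for a,b in((-.054,-.07),(.054,-.07),(.054,-.014),(-.054,-.014),(-.054,-.07))])
ctr=T(0,-.042);sh.append(sq(*ctr[:2],.0405,.016,.016,y));print(ctr)
sh.append(sq(*ctr[:2],.1005,.016,.016,y))
a=draw(c,sh,(380,230,500,340),3.3,0);b=draw(s,sh,(240,220,360,370),3.3,0)
a=cv2.copyMakeBorder(a,0,b.shape[0]-a.shape[0],0,0,cv2.BORDER_CONSTANT)
cv2.imwrite("pics/p10.png",np.hstack([a,b]))
```

```text
(np.float64(0.44251286973719894), np.float64(-0.23438525361300114), 0.0)
```

View pics/p10.png

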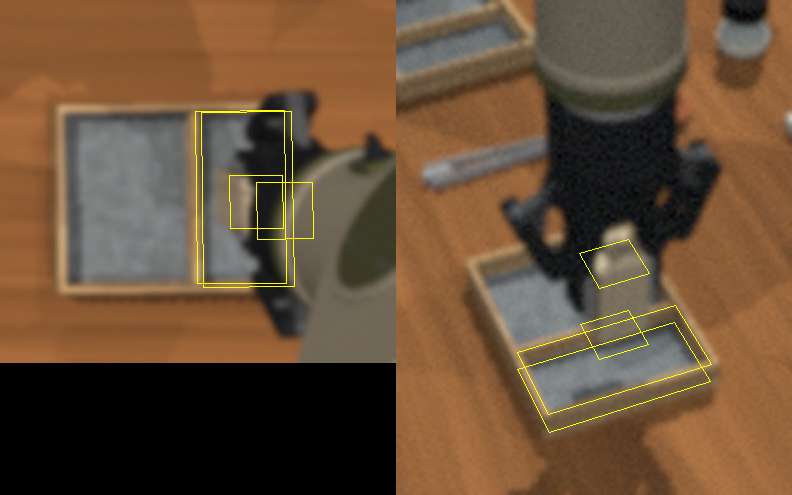

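play_rows:
  increments: "0 -0.009 -0.004 0.02;0.012 0 0 0;0.01 0 0 0;0 0 0 0"

```text
clock: 8.9
position: [0.4459, -0.2331, 0.0021]
ee_rot: [-0.003, 0.698, 0.021, 0.716]
ft_force: [-0.3, 0.2, -0.4]
grip_width: 0.373
```

```bash
python3 plan.py .4445 -.231 -.010 1.5;python3 look.py p11 380 230 500 340 240 220 360 370 3.3
```

```text
tool delta [ 0.0121  0.0018 -0.0016] jaw deg 1.94 z-ax [0.999 0.034 0.025] y-ax [-0.035  0.999  0.025] x-ax [ 0.0246  0.0262 -0.9994] t 8.9 j7 0.7
turn 0.0077 rows 0.1
delta after turn [ 0.0121  0.0018 -0.0016]
(495, 792, 3) side starts at 396
[ 0.4464 -0.2332  0.0031] 9.0 [-0.178  0.323  0.675  2.021 -0.307  0.877  0.704] [ 0.2 -0.  -0.6]
```

View pics/p11.png

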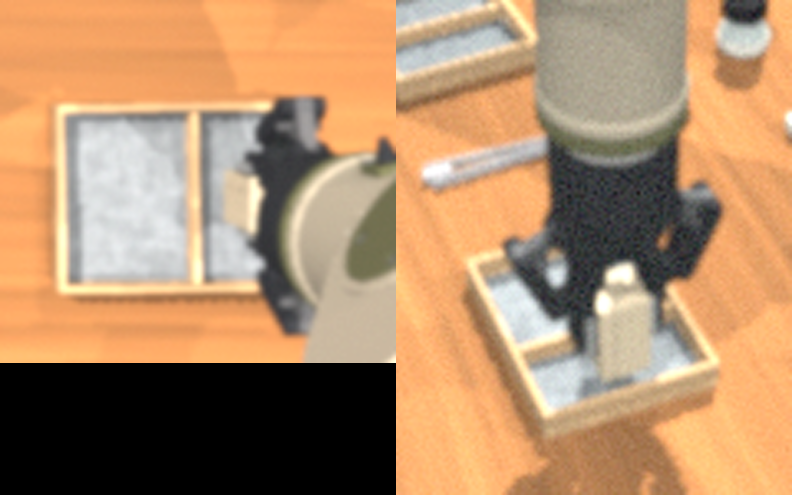

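play_rows:
  increments: "0.005 0 -0.002 0;0.004 0 0 0;0 0 0 0"

```text
clock: 9.3
position: [0.4447, -0.233, -0.0065]
ee_rot: [-0.003, 0.698, 0.021, 0.716]
ft_force: [-0.4, -0.4, -1.2]
grip_width: 0.369
```

play_rows:
  increments: "0.002 0 0 0;0 0 0 0;0 0 0 0"

```text
clock: 9.6
position: [0.445, -0.2329, -0.0086]
ee_rot: [-0.003, 0.698, 0.021, 0.716]
ft_force: [0.2, -0.1, -1.0]
grip_width: 0.374
```

```bash
python3 look.py p12 380 230 500 340 240 220 360 370 3.3
```

```text
(495, 792, 3) side starts at 396
[ 0.4449 -0.2328 -0.0086] 9.7 [-0.168  0.342  0.666  2.031 -0.325  0.853  0.72 ] [-0.2  0.4 -0.8]
```

View pics/p12.png

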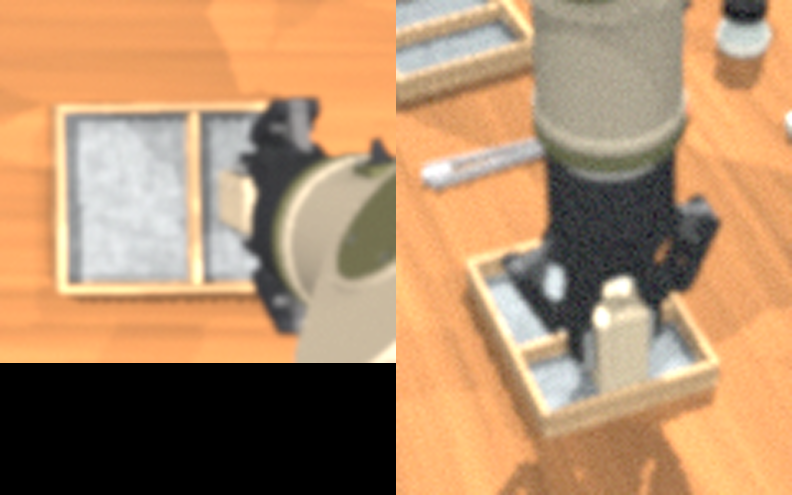

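play_rows:
  increments: "0.002 0 0 0;0 0 0 0;0 0 0 0"

```text
clock: 10.0
position: [0.4452, -0.2328, -0.0105]
ee_rot: [-0.003, 0.697, 0.021, 0.716]
ft_force: [-0.7, -0.4, -1.3]
grip_width: 0.37
```

play_rows:
  increments: "0.002 0 0 0;0 0 0 0;0 0 0 0"

```text
clock: 10.3
position: [0.4455, -0.2329, -0.0117]
ee_rot: [-0.003, 0.697, 0.022, 0.717]
ft_force: [0.1, 0.2, -0.3]
grip_width: 0.367
```

play_rows:
  increments: "0.002 0 0 0;0 0 0 0"

```text
clock: 10.5
position: [0.4458, -0.233, -0.0116]
ee_rot: [-0.002, 0.697, 0.022, 0.717]
ft_force: [-0.1, -0.2, -1.2]
grip_width: 0.372
```

play_rows:
  increments: "0 0 0 0;0 0 0 0;0 0 0 0;0 0 0 0"
  hand: -0.15

```text
clock: 10.9
position: [0.4461, -0.2331, -0.0119]
ee_rot: [-0.002, 0.697, 0.022, 0.717]
ft_force: [0.6, 1.1, -0.7]
grip_width: 0.576
```

play_rows:
  increments: "-0.02 0 0 0;-0.03 0 0 0;-0.04 0 0 0;-0.04 0 0 0;0 0 0 0;0 0 0 0"

```text
clock: 11.5
position: [0.4412, -0.2364, 0.1212]
ee_rot: [-0.002, 0.698, 0.022, 0.716]
ft_force: [0.1, 0.8, -1.5]
grip_width: 0.572
```

```bash
python3 plan.py .684 -.066 .1 10.4;python3 look.py p13 380 230 500 340 240 220 360 370 3.3
```

```text
tool delta [0.0318 0.1612 0.2479] jaw deg 1.95 z-ax [0.999 0.034 0.025] y-ax [-0.035  0.999  0.027] x-ax [ 0.0241  0.0281 -0.9993] t 11.5 j7 0.57
turn -0.1475 rows 1.0
delta after turn [0.0318 0.1231 0.2689]
(495, 792, 3) side starts at 396
[ 0.4409 -0.2366  0.1206] 11.6 [-0.261  0.124  0.743  1.927 -0.132  1.119  0.57 ] [ 0.1  0.3 -0.1]
```

View pics/p13.png

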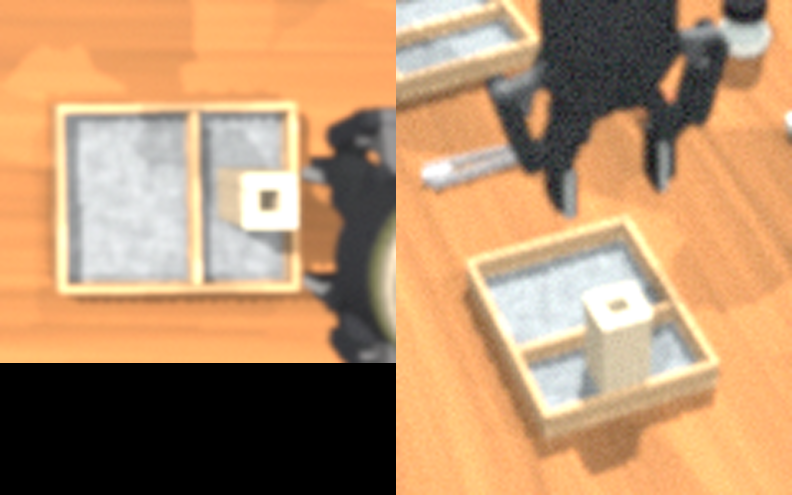

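play_rows:
  increments: "0 0 0 -0.147;0 0.0154 0.0336 0;0 0.0154 0.0336 0;0 0.0154 0.0336 0;0 0.0154 0.0336 0;0 0.0154 0.0336 0;0 0.0154 0.0336 0;0 0.0154 0.0336 0;0 0.0154 0.0336 0;0 0 0 0;0 0 0 0"
  hand: -0.69

```text
clock: 12.7
position: [0.6832, -0.0585, 0.1096]
ee_rot: [-0.054, 0.704, 0.076, 0.704]
ft_force: [0.1, -0.9, 0.2]
grip_width: 0.841
```

```bash
python3 plan.py .684 -.066 .02 10.4
```

```text
tool delta [ 0.0893 -0.0102 -0.0008] jaw deg 10.54 z-ax [0.983 0.183 0.003] y-ax [-0.183  0.983  0.03 ] x-ax [-0.0029  0.0303 -0.9995] t 12.7 j7 0.44
turn 0.0024 rows 0.0
delta after turn [ 0.0893 -0.0102 -0.0008]
```

play_rows:
  increments: "0 -0.01 0 0;0.03 0 0 0;0.03 0 0 0;0.02 0 0 0;0.01 0 0 0;0 0 0 0;0 0 0 0"

```text
clock: 13.4
position: [0.6805, -0.0771, 0.0155]
ee_rot: [-0.052, 0.705, 0.071, 0.703]
ft_force: [0.0, -0.3, 0.1]
grip_width: 0.847
```

```bash
python3 plan.py .684 -.066 .0 10.4;python3 look.py p14 330 130 430 220 320 190 420 290 4
```

```text
tool delta [0.0158 0.0099 0.0053] jaw deg 9.94 z-ax [ 0.985  0.173 -0.   ] y-ax [-0.173  0.985  0.028] x-ax [-0.0053  0.0273 -0.9996] t 13.4 j7 0.49
turn -0.0079 rows 0.1
delta after turn [0.0158 0.0098 0.0054]
(400, 800, 3) side starts at 400
[ 0.681  -0.0768  0.016 ] 13.5 [-0.316  0.67   0.544  1.487 -0.4    1.1    0.492] [-0.9  0.2 -0.3]
```

View pics/p14.png

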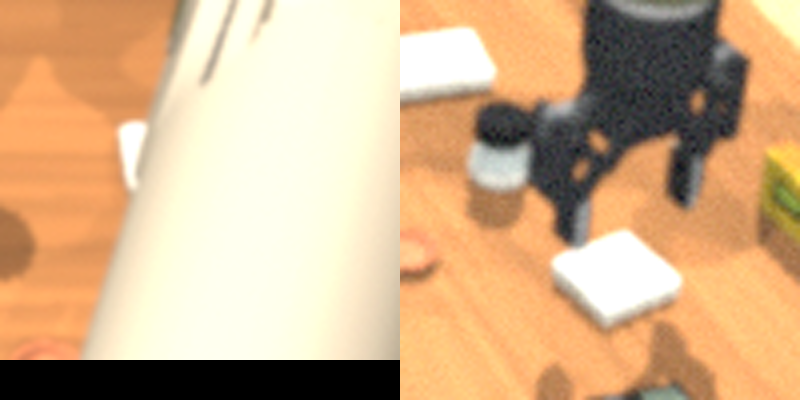

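play_rows:
  increments: "0 0.01 0.005 -0.008;0 0 0 0;0.015 0 0 0;0.01 0 0 0;0.01 0 0 0;0 0 0 0;0 0 0 0"

```text
clock: 14.2
position: [0.6855, -0.0631, -0.0202]
ee_rot: [-0.055, 0.704, 0.075, 0.704]
ft_force: [0.2, -0.3, -0.8]
grip_width: 0.847
```

```bash
python3 plan.py .684 -.066 -.035 10.4;python3 look.py p15 330 130 430 220 320 190 420 290 4
```

```text
tool delta [ 0.0147 -0.003  -0.002 ] jaw deg 10.55 z-ax [0.983 0.183 0.003] y-ax [-0.183  0.983  0.028] x-ax [-0.0019  0.0279 -0.9996] t 14.2 j7 0.5
turn 0.0027 rows 0.0
delta after turn [ 0.0147 -0.003  -0.002 ]
(400, 800, 3) side starts at 400
[ 0.6856 -0.063  -0.0199] 14.3 [-0.32   0.714  0.521  1.499 -0.42   1.043  0.496] [ 1.1 -0.5 -0.8]
```

View pics/p15.png

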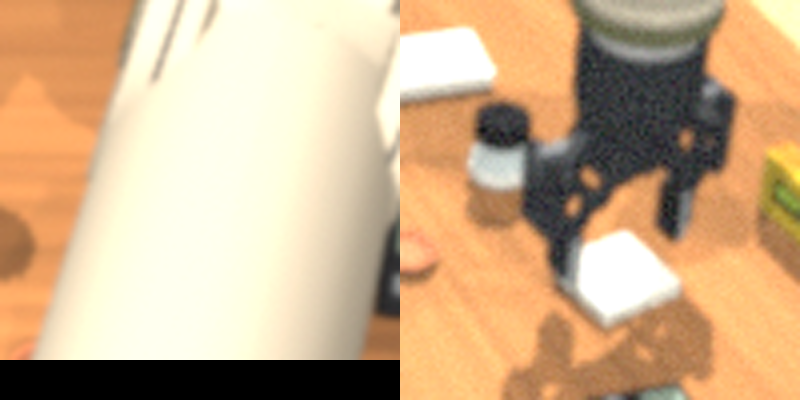

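Run:
```python
from h import *
s=camera("side")
j=np.array([.983,.183,0]);y=np.array([-.183,.983,0]);C=np.array([.6835,-.066,0])
for d in(-.040,.040):
    for z in(.0,.01,.02,.03): print(d,z,px(s,C+d*j-.011*y+[0,0,z]).round(1))
```

```text
-0.04 0.0 [362.8 268.6]
-0.04 0.01 [363.1 265.4]
-0.04 0.02 [363.4 262.1]
-0.04 0.03 [363.6 258.8]
0.04 0.0 [389.2 257.6]
0.04 0.01 [389.6 254.4]
0.04 0.02 [390.  251.2]
0.04 0.03 [390.3 248. ]
```

play_rows:
  increments: "0 -0.003 -0.002 0;0.006 0 0 0;0.006 0 0 0;0.004 0 0 0;0 0 0 0"

```text
clock: 14.85
position: [0.6848, -0.0665, -0.036]
ee_rot: [-0.055, 0.703, 0.075, 0.705]
ft_force: [-0.8, 1.0, -0.8]
grip_width: 0.844
```

```bash
python3 plan.py .684 -.066 -.036 10.4;python3 look.py p16 330 130 430 220 320 190 420 290 4
```

```text
tool delta [-0.      0.0007 -0.0007] jaw deg 10.53 z-ax [0.983 0.183 0.006] y-ax [-0.183  0.983  0.027] x-ax [ 6.000e-04  2.790e-02 -9.996e-01] t 14.85 j7 0.51
turn 0.0023 rows 0.0
delta after turn [-0.      0.0007 -0.0007]
(400, 800, 3) side starts at 400
[ 0.6852 -0.0666 -0.0354] 14.95 [-0.311  0.731  0.513  1.508 -0.43   1.015  0.508] [-0.7 -0.1  0.6]
```

View pics/p16.png

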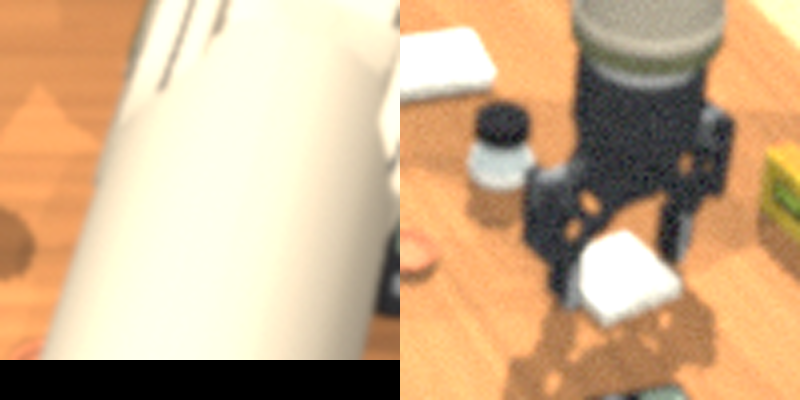

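play_rows:
  increments: "0 0 0 0;0 0 0 0;0 0 0 0;0 0 0 0"
  hand: 1

```text
clock: 15.35
position: [0.6863, -0.0668, -0.0335]
ee_rot: [-0.055, 0.702, 0.075, 0.706]
ft_force: [-0.7, -0.5, -0.2]
grip_width: 0.642
```

play_rows:
  increments: "-0.02 0 0 0;-0.03 0 0 0;-0.03 0 0 0;0 0 0 0;0 0 0 0"

```text
clock: 15.85
position: [0.6843, -0.0685, 0.0467]
ee_rot: [-0.055, 0.703, 0.075, 0.705]
ft_force: [-0.2, -0.1, -1.2]
grip_width: 0.645
```

```bash
python3 plan.py .4426 -.1594 .04 1.5;python3 look.py p17 330 130 430 220 320 190 420 290 4
```

```text
tool delta [ 0.0043 -0.0452 -0.2543] jaw deg 10.55 z-ax [0.983 0.183 0.004] y-ax [-0.183  0.983  0.028] x-ax [-8.000e-04  2.810e-02 -9.996e-01] t 15.85 j7 0.48
turn 0.158 rows 1.1
delta after turn [ 0.0043 -0.0847 -0.244 ]
(400, 800, 3) side starts at 400
[ 0.6843 -0.0687  0.0465] 15.95 [-0.333  0.64   0.555  1.464 -0.383  1.147  0.478] [-0.  -0.5 -1.2]
```

View pics/p17.png

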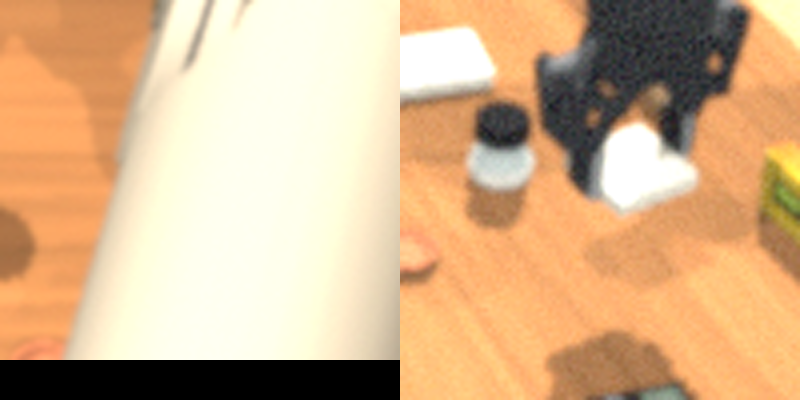

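play_rows:
  increments: "0 0 0 0.1;0 0 0 0.058;0 -0.0085 -0.0244 0;0 -0.0085 -0.0244 0;0 -0.0085 -0.0244 0;0 -0.0085 -0.0244 0;0 -0.0085 -0.0244 0;0 -0.0085 -0.0244 0;0 -0.0085 -0.0244 0;0 -0.0085 -0.0244 0;0 -0.0085 -0.0244 0;0 -0.0085 -0.0244 0;0 0 0 0;0 0 0 0"

```text
clock: 17.35
position: [0.4236, -0.1587, 0.0314]
ee_rot: [0.002, 0.715, 0.018, 0.699]
ft_force: [0.6, 0.7, -0.5]
grip_width: 0.641
```

```bash
python3 plan.py .4426 -.1594 -.01 1.5
```

```text
tool delta [ 0.0409 -0.0023  0.0199] jaw deg 1.28 z-ax [ 1.     0.022 -0.022] y-ax [-0.022  0.999  0.029] x-ax [-0.0224  0.0287 -0.9993] t 17.35 j7 0.45
turn -0.0039 rows 0.0
delta after turn [ 0.0409 -0.0024  0.0199]
```

play_rows:
  increments: "0 -0.001 0.01 0;0 -0.001 0.01 0;0.01 0 0 0;0.01 0 0 0;0 0 0 0;0 0 0 0"

```text
clock: 17.95
position: [0.4469, -0.1586, 0.0073]
ee_rot: [0.001, 0.716, 0.019, 0.698]
ft_force: [-0.5, -0.3, -0.2]
grip_width: 0.643
```

```bash
python3 plan.py .4426 -.1594 -.03 1.5;python3 look.py p18 380 230 500 340 240 220 360 370 3.3
```

```text
tool delta [ 0.0374 -0.0017 -0.0034] jaw deg 1.48 z-ax [ 0.999  0.026 -0.024] y-ax [-0.025  0.999  0.027] x-ax [-0.0247  0.0267 -0.9993] t 17.95 j7 0.5
turn -0.0003 rows 0.0
delta after turn [ 0.0374 -0.0017 -0.0034]
(495, 792, 3) side starts at 396
[ 0.447  -0.1585  0.0077] 18.05 [-0.363  0.286  0.699  2.053 -0.254  0.915  0.505] [ 0.3 -0.  -0.6]
```

View pics/p18.png

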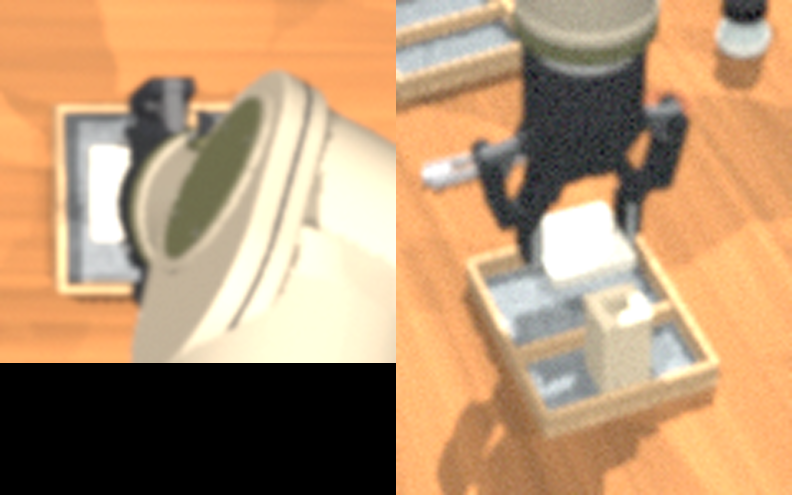

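play_rows:
  increments: "0 -0.002 -0.004 0;0.008 0 0 0;0.008 0 0 0;0.008 0 0 0;0 0 0 0;0 0 0 0"

```text
clock: 18.65
position: [0.442, -0.1601, -0.018]
ee_rot: [0.001, 0.715, 0.019, 0.699]
ft_force: [0.4, -0.4, -0.8]
grip_width: 0.643
```

```bash
python3 plan.py .4426 -.1594 -.03 1.5;python3 look.py p19 380 230 500 340 240 220 360 370 3.3
```

```text
tool delta [0.012  0.0003 0.0009] jaw deg 1.45 z-ax [ 0.999  0.025 -0.022] y-ax [-0.025  0.999  0.028] x-ax [-0.0231  0.0276 -0.9994] t 18.65 j7 0.54
turn -0.0008 rows 0.0
delta after turn [0.012  0.0003 0.0009]
(495, 792, 3) side starts at 396
[ 0.4421 -0.16   -0.0178] 18.75 [-0.337  0.327  0.68   2.077 -0.295  0.86   0.545] [-0.  -0.5 -1.3]
```

View pics/p19.png

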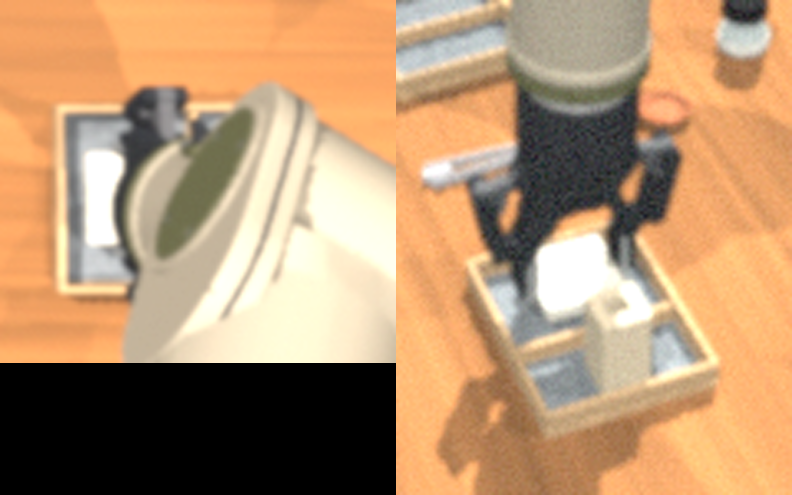

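play_rows:
  increments: "0.005 0 0 0;0.004 0 0 0;0 0 0 0"

```text
clock: 19.05
position: [0.4424, -0.1597, -0.0271]
ee_rot: [0.001, 0.714, 0.019, 0.699]
ft_force: [0.1, -0.1, -0.9]
grip_width: 0.642
```

play_rows:
  increments: "0.002 0 0 0;0 0 0 0;0 0 0 0"

```text
clock: 19.35
position: [0.4424, -0.1597, -0.0293]
ee_rot: [0.001, 0.714, 0.019, 0.699]
ft_force: [0.3, -0.8, -0.8]
grip_width: 0.647
```

play_rows:
  increments: "0.002 0 0 0;0 0 0 0;0 0 0 0"

```text
clock: 19.65
position: [0.443, -0.1598, -0.0293]
ee_rot: [0.002, 0.714, 0.019, 0.7]
ft_force: [1.2, -0.8, -0.0]
grip_width: 0.651
```

```bash
python3 look.py p20 380 230 500 340 240 220 360 370 3.3
```

```text
(495, 792, 3) side starts at 396
[ 0.4428 -0.1597 -0.0295] 19.75 [-0.323  0.351  0.667  2.082 -0.32   0.836  0.564] [ 1.  -0.1 -0.5]
```

View pics/p20.png

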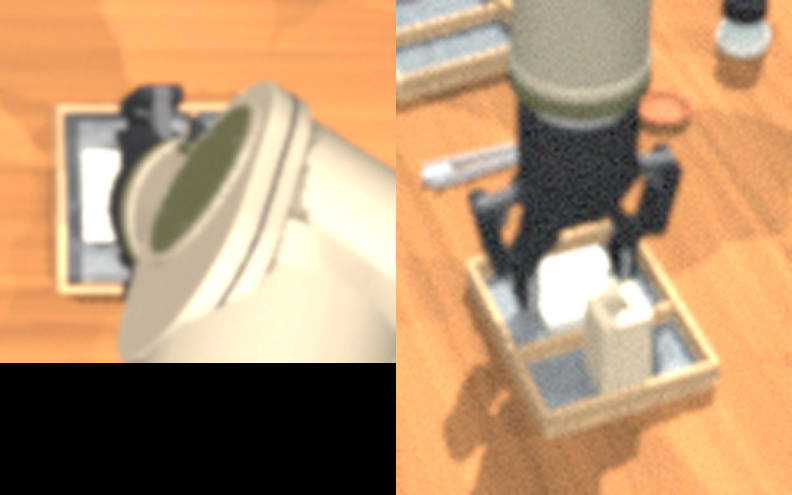

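play_rows:
  increments: "0 0 0 0;0 0 0 0;0 0 0 0;0 0 0 0"
  hand: -0.53

```text
clock: 20.15
position: [0.4429, -0.1597, -0.0297]
ee_rot: [0.001, 0.714, 0.019, 0.7]
ft_force: [0.1, 0.1, -1.2]
grip_width: 0.763
```

play_rows:
  increments: "-0.015 0 0 0;-0.03 0 0 0;-0.04 0 0 0;-0.04 0 0 0;-0.04 0 0 0;0 0 0 0;0 0 0 0"

```text
clock: 20.85
position: [0.4452, -0.1649, 0.1407]
ee_rot: [0.002, 0.715, 0.019, 0.699]
ft_force: [-0.2, -0.7, -0.7]
grip_width: 0.768
```

```bash
python3 plan.py .4498 -.382 .12 11.8;python3 look.py p21 380 230 500 340 240 220 360 370 3.3
```

```text
tool delta [ 0.0143 -0.2177 -0.0003] jaw deg 1.41 z-ax [ 0.999  0.025 -0.023] y-ax [-0.024  0.999  0.029] x-ax [-0.0238  0.0288 -0.9993] t 20.85 j7 0.36
turn -0.1814 rows 1.2
delta after turn [ 0.0143 -0.2141 -0.0396]
(495, 792, 3) side starts at 396
[ 0.4449 -0.165   0.14  ] 20.95 [-0.446  0.065  0.758  1.93  -0.068  1.198  0.361] [-0.6 -0.5 -0.1]
```

View pics/p21.png

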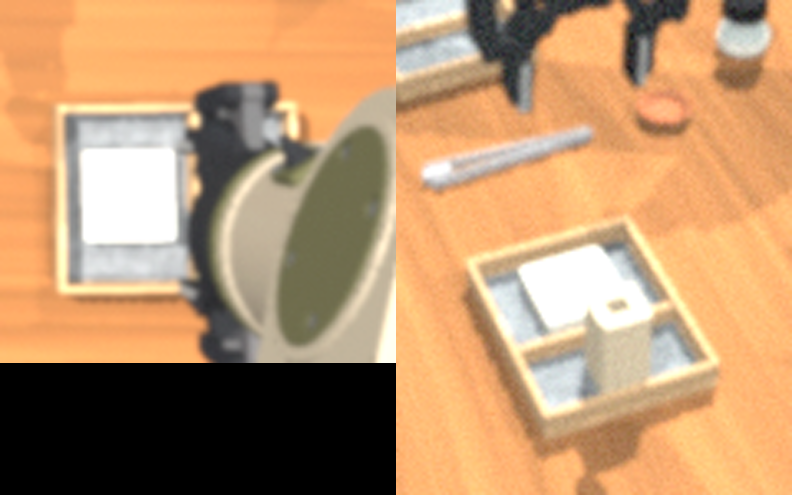

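play_rows:
  increments: "0 0 0 -0.1;0 0 0 -0.08;0 -0.0214 -0.004 0;0 -0.0214 -0.004 0;0 -0.0214 -0.004 0;0 -0.0214 -0.004 0;0 -0.0214 -0.004 0;0 -0.0214 -0.004 0;0 -0.0214 -0.004 0;0 -0.0214 -0.004 0;0 -0.0214 -0.004 0;0 -0.0214 -0.004 0;0 0 0 0;0 0 0 0"
  hand: 0.06

```text
clock: 22.35
position: [0.4402, -0.386, 0.1124]
ee_rot: [-0.06, 0.722, 0.089, 0.683]
ft_force: [-0.3, 0.7, 0.5]
grip_width: 0.469
```

```bash
python3 plan.py .4498 -.382 .03 11.8
```

```text
tool delta [ 0.0818 -0.0019  0.0143] jaw deg 12.24 z-ax [ 0.976  0.212 -0.05 ] y-ax [-0.21   0.977  0.047] x-ax [-0.0587  0.035  -0.9977] t 22.35 j7 1.11
turn 0.0077 rows 0.1
delta after turn [ 0.0818 -0.0018  0.0143]
```

play_rows:
  increments: "0 -0.001 0.007 0;0 -0.001 0.007 0;0.02 0 0 0;0.02 0 0 0;0.02 0 0 0;0.02 0 0 0;0 0 0 0;0 0 0 0"

```text
clock: 23.15
position: [0.4575, -0.374, 0.0285]
ee_rot: [-0.063, 0.721, 0.094, 0.684]
ft_force: [0.8, -0.2, -0.0]
grip_width: 0.476
```

```bash
python3 plan.py .4498 -.382 .0 11.8;python3 look.py p22 490 240 590 330 290 330 390 430 4
```

```text
tool delta [ 0.0285 -0.0075 -0.0079] jaw deg 12.85 z-ax [ 0.974  0.222 -0.047] y-ax [-0.22   0.974  0.05 ] x-ax [-0.0567  0.038  -0.9977] t 23.15 j7 1.14
turn 0.0184 rows 0.1
delta after turn [ 0.0285 -0.0076 -0.0078]
(400, 800, 3) side starts at 400
[ 0.4576 -0.3742  0.0288] 23.25 [ 0.034  0.566  0.754  1.701 -0.412  1.114  1.144] [ 0.3 -0.3  0.5]
```

View pics/p22.png

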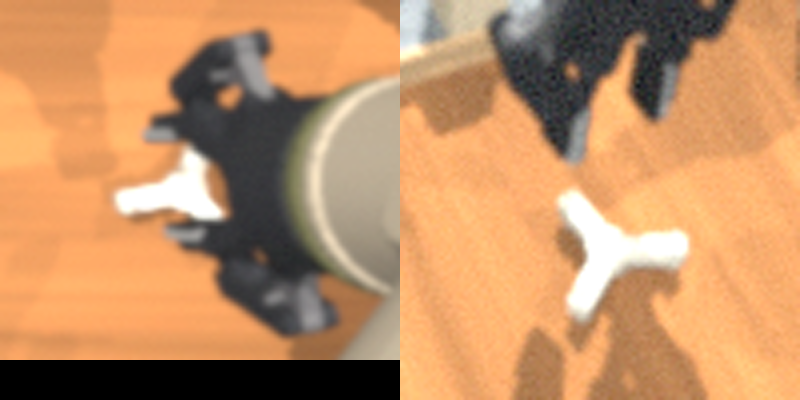

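play_rows:
  increments: "0 -0.007 -0.008 0.018;0.012 0 0 0;0 0 0 0;0.01 0 0 0;0 0 0 0;0 0 0 0"

```text
clock: 23.85
position: [0.4504, -0.3839, 0.0072]
ee_rot: [-0.057, 0.72, 0.086, 0.686]
ft_force: [-0.1, 0.9, 0.5]
grip_width: 0.473
```

```bash
python3 plan.py .4498 -.382 -.03 11.8;python3 look.py p23 505 250 565 320 320 350 380 420 6
```

```text
tool delta [0.0372 0.0003 0.0015] jaw deg 11.68 z-ax [ 0.978  0.202 -0.045] y-ax [-0.2    0.979  0.046] x-ax [-0.0531  0.036  -0.9979] t 23.85 j7 1.16
turn -0.0021 rows 0.0
delta after turn [0.0372 0.0003 0.0015]
(420, 720, 3) side starts at 360
[ 0.4504 -0.3837  0.0072] 23.95 [ 0.062  0.594  0.743  1.716 -0.436  1.075  1.159] [-1.1 -0.1 -0.4]
```

View pics/p23.png

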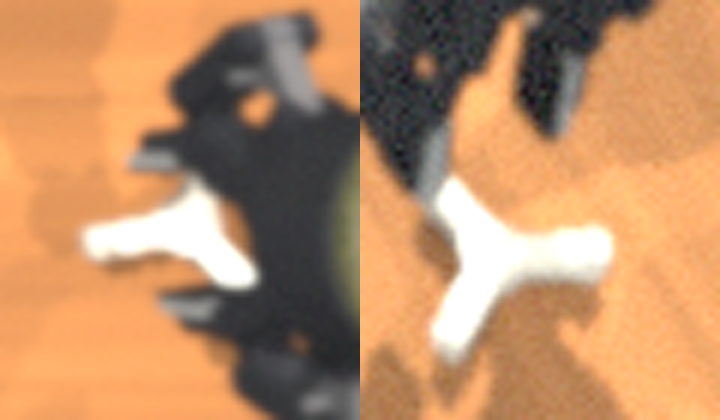

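Run:
```python
from h import *
s=camera("side");c=camera("top")
print("sidecam",-s["R"].T@s["t"])
from scipy.spatial.transform import Rotation as Ro
o=get_obs();R=Ro.from_quat(o["ee_rot"]).as_matrix();P=o["position"]
for k in(.035,.045):
  for d in(-.023,.023):
    X=P-[.002,.003,0]-k*R[:,0]+d*R[:,2]+.011*R[:,1]
    Y=P-[.002,.003,0]-k*R[:,0]+d*R[:,2]-.011*R[:,1]
    print(k,d,X.round(4),"top",((px(c,X)-[505,250])*6).round(0),"side",((px(s,Y)-[320,350])*6+[360,0]).round(0))
```

```text
sidecam [ 0.15977325 -0.97551423  0.84904586]
0.035 -0.023 [ 0.4258 -0.382   0.044 ] top [162. 304.] side [436. 211.]
0.035 0.023 [ 0.4708 -0.3727  0.0419] top [132. 167.] side [559. 149.]
0.045 -0.023 [ 0.4263 -0.3824  0.0539] top [176. 306.] side [439. 190.]
0.045 0.023 [ 0.4713 -0.3731  0.0519] top [146. 167.] side [563. 128.]
```

play_rows:
  increments: "0.01 0.002 0 0;0.01 0 0 0;0.008 0 0 0;0.004 0 0 0;0 0 0 0;0 0 0 0"

```text
clock: 24.65
position: [0.4481, -0.38, -0.0278]
ee_rot: [-0.057, 0.721, 0.086, 0.686]
ft_force: [-0.2, 0.1, 0.4]
grip_width: 0.469
```

```bash
cat > tip.py <<'E'
from h import *
from scipy.spatial.transform import Rotation as Ro
def tip(k=.035):
    o=get_obs();R=Ro.from_quat(o["ee_rot"]).as_matrix();return (o["position"]-[.002,.003,0]-k*R[:,0]).round(4)
if __name__=="__main__": print("tip",tip())
E
python3 tip.py;python3 plan.py .4498 -.382 -.03 11.8;python3 look.py p24 505 250 565 320 320 350 380 420 6
```

```text
tip [ 0.448  -0.3843  0.0072]
tool delta [ 0.0021 -0.0024  0.0013] jaw deg 11.71 z-ax [ 0.978  0.203 -0.045] y-ax [-0.201  0.979  0.046] x-ax [-0.0534  0.0364 -0.9979] t 24.65 j7 1.18
turn -0.0016 rows 0.0
delta after turn [ 0.0021 -0.0024  0.0013]
(420, 720, 3) side starts at 360
[ 0.4483 -0.3801 -0.0275] 24.75 [ 0.077  0.634  0.716  1.742 -0.467  1.014  1.179] [ 0.1  0.5 -0.8]
```

View pics/p24.png

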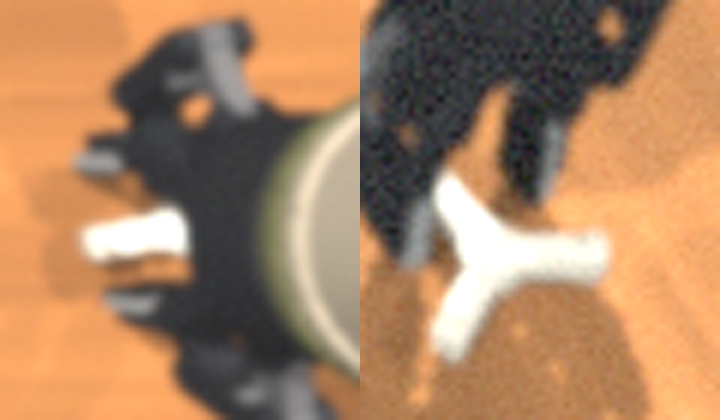

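play_rows:
  increments: "0 0 0 0;0 0 0 0;0 0 0 0;0 0 0 0;0 0 0 0;0 0 0 0"
  hand: 1

```text
clock: 25.35
position: [0.4489, -0.3805, -0.0265]
ee_rot: [-0.057, 0.72, 0.086, 0.686]
ft_force: [-0.4, -0.1, -0.8]
grip_width: 0.099
```

play_rows:
  increments: "-0.02 0 0 0;-0.03 0 0 0;-0.03 0 0 0;0 0 0 0;0 0 0 0"

```text
clock: 25.85
position: [0.4522, -0.3827, 0.0547]
ee_rot: [-0.057, 0.721, 0.087, 0.685]
ft_force: [-0.3, 0.6, -2.2]
grip_width: 0.099
```

```bash
python3 plan.py .44 .235 .06 5.2;python3 look.py p25 505 250 565 320 300 330 380 420 5
```

```text
tool delta [0.0181 0.6072 0.113 ] jaw deg 11.71 z-ax [ 0.978  0.203 -0.045] y-ax [-0.201  0.979  0.047] x-ax [-0.054   0.0369 -0.9979] t 25.85 j7 1.13
turn 0.1136 rows 0.8
delta after turn [0.0181 0.6161 0.0435]
(450, 700, 3) side starts at 300
[ 0.452  -0.3828  0.0543] 25.95 [ 0.033  0.538  0.779  1.682 -0.393  1.157  1.129] [-0.9 -1.1 -0.8]
```

View pics/p25.png

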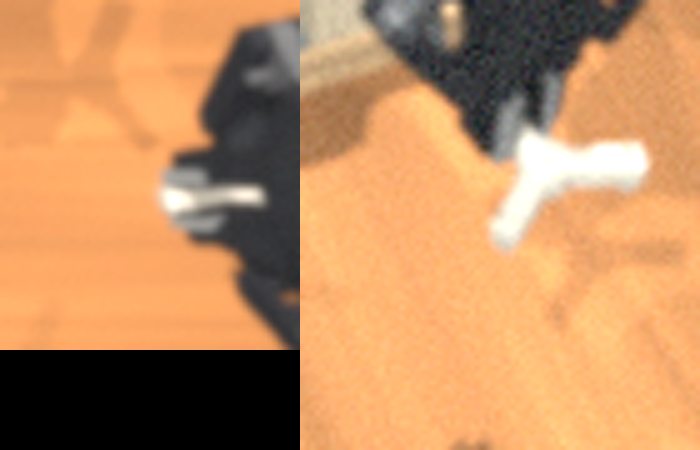

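play_rows:
  increments: "-0.03 0 0 0;-0.03 0 0 0;0 0 0 0.06;0 0 0 0.054;0 0.03 0.002 0;0 0.03 0.002 0;0 0.03 0.002 0;0 0.03 0.002 0;0 0.03 0.002 0;0 0.03 0.002 0;0 0.03 0.002 0;0 0.03 0.002 0;0 0.03 0.002 0;0 0.03 0.002 0;0 0 0 0"

```text
clock: 27.45
position: [0.4411, -0.0699, 0.1135]
ee_rot: [-0.014, 0.733, 0.045, 0.679]
ft_force: [0.3, -0.5, -1.1]
grip_width: 0.104
```

```bash
python3 plan.py .434 .272 .1 5.2
```

```text
tool delta [0.0277 0.3404 0.0228] jaw deg 4.86 z-ax [ 0.994  0.085 -0.075] y-ax [-0.081  0.996  0.046] x-ax [-0.0784  0.04   -0.9961] t 27.45 j7 0.24
turn -0.0059 rows 0.0
delta after turn [0.0277 0.3402 0.0248]
```

play_rows:
  increments: "0 0.045 0.003 0;0 0.045 0.003 0;0 0.045 0.003 0;0 0.045 0.003 0;0 0.045 0.003 0;0 0.045 0.003 0;0 0.045 0.003 0;0 0 0 0;0 0 0 0"

```text
clock: 28.35
position: [0.4341, 0.253, 0.1196]
ee_rot: [-0.014, 0.735, 0.041, 0.676]
ft_force: [1.0, -1.5, -0.5]
grip_width: 0.1
```

```bash
python3 tip.py; python3 plan.py .434 .272 .1 5.2;python3 look.py p26 170 220 320 340 200 170 300 280 3.2
```

```text
tip [0.4351 0.2488 0.1544]
tool delta [0.0202 0.0181 0.0031] jaw deg 4.58 z-ax [ 0.993  0.08  -0.082] y-ax [-0.076  0.996  0.041] x-ax [-0.0852  0.0349 -0.9958] t 28.35 j7 -0.37
turn -0.0108 rows 0.1
delta after turn [0.0202 0.0181 0.0032]
(384, 800, 3) side starts at 480
[0.434  0.2527 0.1199] 28.45 [-1.008  0.179  0.495  1.857 -0.17   1.189 -0.371] [-0.9 -0.3 -0.9]
```

View pics/p26.png

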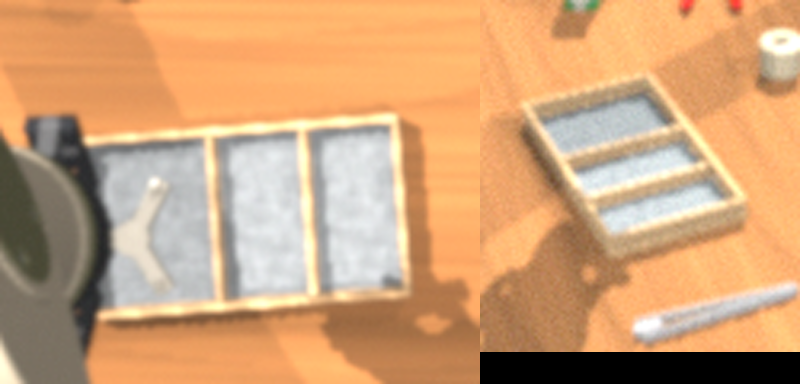

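play_rows:
  increments: "0 0.008 0.005 -0.01;0 0.008 0.004 0;0.03 0 0 0;0.03 0 0 0;0.03 0 0 0;0.01 0 0 0;0 0 0 0;0 0 0 0"

```text
clock: 29.25
position: [0.4389, 0.2728, 0.0193]
ee_rot: [-0.013, 0.734, 0.043, 0.678]
ft_force: [-0.5, 0.1, 0.7]
grip_width: 0.102
```

```bash
python3 tip.py; python3 plan.py .434 .272 .0 5.2;python3 look.py p27 170 220 320 340 200 170 300 280 3.2
```

```text
tip [0.4397 0.2685 0.0542]
tool delta [ 0.0196 -0.0013 -0.0034] jaw deg 4.7 z-ax [ 0.994  0.082 -0.077] y-ax [-0.078  0.996  0.046] x-ax [-0.0807  0.0393 -0.996 ] t 29.25 j7 -0.31
turn -0.0087 rows 0.1
delta after turn [ 0.0196 -0.0013 -0.0034]
(384, 800, 3) side starts at 480
[0.4392 0.2732 0.0198] 29.35 [-0.985  0.339  0.46   1.913 -0.269  0.988 -0.308] [-0.3  0.5 -0.6]
```

View pics/p27.png

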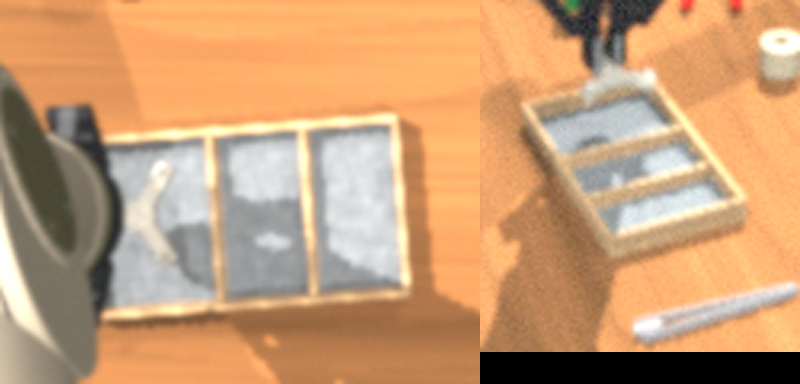

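play_rows:
  increments: "0.01 -0.002 -0.004 -0.008;0.01 0 0 0;0.01 0 0 0;0 0 0 0;0 0 0 0"

```text
clock: 29.85
position: [0.4336, 0.2729, -0.0105]
ee_rot: [-0.015, 0.732, 0.048, 0.679]
ft_force: [0.0, 0.5, -0.3]
grip_width: 0.099
```

```bash
python3 tip.py; python3 plan.py .434 .272 .0 5.2;python3 look.py p28 170 220 320 340 200 170 300 280 3.2
```

```text
tip [0.4343 0.2684 0.0244]
tool delta [-0.0105 -0.0004 -0.0004] jaw deg 5.22 z-ax [ 0.993  0.091 -0.073] y-ax [-0.087  0.995  0.05 ] x-ax [-0.0773  0.0429 -0.9961] t 29.85 j7 -0.28
turn 0.0004 rows 0.0
delta after turn [-0.0105 -0.0004 -0.0004]
(384, 800, 3) side starts at 480
[ 0.4336  0.273  -0.0102] 29.95 [-0.976  0.373  0.444  1.946 -0.296  0.921 -0.279] [ 0.9  0.9 -0.6]
```

View pics/p28.png

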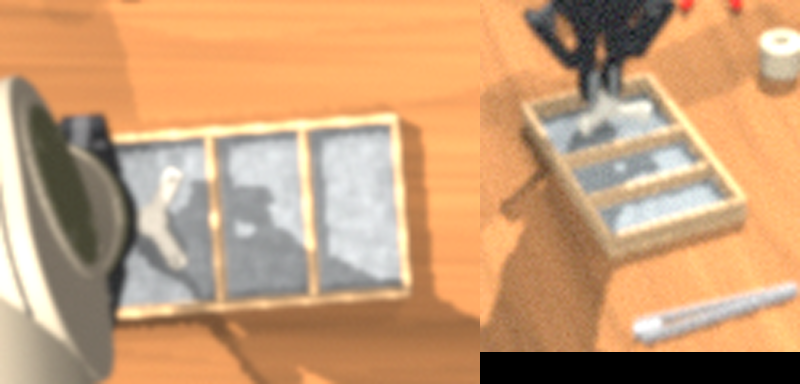

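```bash
python3 look.py p29 195 255 245 320 220 170 270 230 8
```

```text
(520, 800, 3) side starts at 400
[ 0.4339  0.2731 -0.0099] 30.05 [-0.976  0.373  0.444  1.946 -0.296  0.921 -0.279] [-0.6 -0.6  0. ]
```

View pics/p29.png

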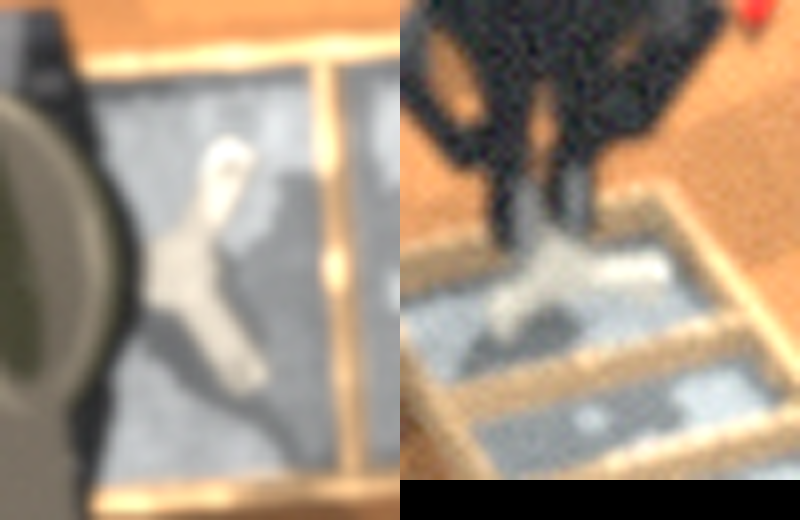

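play_rows:
  increments: "0.005 0 0 0;0.005 0 0 0;0 0 0 0;0 0 0 0"

```text
clock: 30.45
position: [0.4334, 0.2739, -0.0204]
ee_rot: [-0.015, 0.732, 0.048, 0.68]
ft_force: [0.1, 0.4, -0.9]
grip_width: 0.101
```

play_rows:
  increments: "0.003 0 0 0;0 0 0 0;0 0 0 0"

```text
clock: 30.75
position: [0.4336, 0.2743, -0.0223]
ee_rot: [-0.014, 0.732, 0.049, 0.68]
ft_force: [-0.9, -1.5, 3.8]
grip_width: 0.102
```

```bash
python3 look.py p30 195 255 245 320 220 170 270 230 8
```

```text
(520, 800, 3) side starts at 400
[ 0.4336  0.2743 -0.0224] 30.85 [-0.97   0.393  0.436  1.952 -0.311  0.895 -0.268] [-0.7 -0.7  5.1]
```

View pics/p30.png

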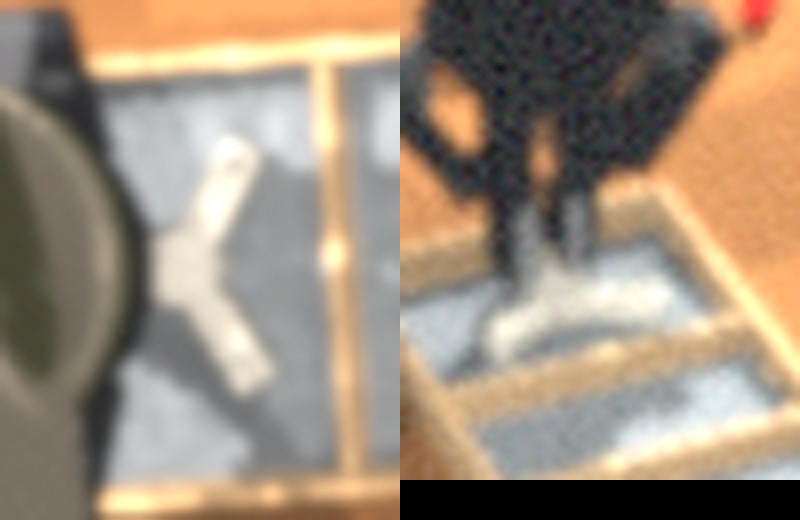

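Contact at the expected height. I'll release and retreat.

play_rows:
  increments: "0 0 0 0;0 0 0 0;0 0 0 0;0 0 0 0"
  hand: 0.3

```text
clock: 31.25
position: [0.4335, 0.2744, -0.0229]
ee_rot: [-0.014, 0.732, 0.049, 0.68]
ft_force: [-0.3, -0.1, -0.3]
grip_width: 0.353
```

play_rows:
  increments: "-0.01 0 0 0;-0.02 0 0 0;-0.04 0 0 0;-0.04 0 0 0;-0.04 0 0 0;0 0 0 0;0 0 0 0"

```text
clock: 31.95
position: [0.4453, 0.2661, 0.1354]
ee_rot: [-0.014, 0.732, 0.048, 0.68]
ft_force: [0.0, 0.4, -0.5]
grip_width: 0.35
```

```bash
python3 tip.py; python3 plan.py .624 -.297 .1 0;python3 look.py p31 195 245 315 330 205 170 285 260 4
```

```text
tip [0.4459 0.2615 0.1703]
tool delta [-0.0031 -0.5774  0.1297] jaw deg 5.14 z-ax [ 0.993  0.089 -0.071] y-ax [-0.086  0.995  0.051] x-ax [-0.0754  0.0441 -0.9962] t 31.95 j7 -0.37
turn 0.0898 rows 0.6
delta after turn [-0.0031 -0.5634  0.181 ]
(360, 800, 3) side starts at 480
[0.4452 0.2659 0.1346] 32.05 [-1.014  0.191  0.499  1.811 -0.178  1.212 -0.367] [-0.6  0.9 -0.1]
```

View pics/p31.png

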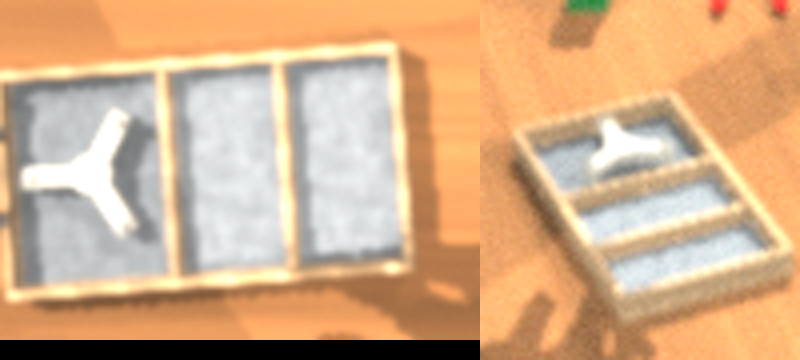

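play_rows:
  increments: "0 0 0 0.09;0 -0.026 0.0285 0;0 -0.026 0.0285 0;0 -0.026 0.0285 0;0 -0.026 0.0285 0;0 -0.026 0.0285 0;0 -0.026 0.0285 0;0 -0.026 0.0285 0;0 -0.026 0.0285 0;0 0 0 0;0 0 0 0"
  hand: -0.32

```text
clock: 33.15
position: [0.6698, 0.0499, 0.0885]
ee_rot: [0.012, 0.742, 0.012, 0.67]
ft_force: [0.5, 0.6, 0.3]
grip_width: 0.66
```

```bash
python3 tip.py; python3 plan.py .661 .063 .0 0
```

```text
tip [0.6714 0.0457 0.1233]
tool delta [0.0893 0.0101 0.0002] jaw deg 0.07 z-ax [ 0.995  0.001 -0.101] y-ax [0.002 0.999 0.033] x-ax [-0.101   0.0335 -0.9943] t 33.15 j7 0.12
turn 0.0012 rows 0.0
delta after turn [0.0893 0.0101 0.0002]
```

play_rows:
  increments: "-0.04 0 0 0;-0.04 0 0 0;0 0 0 0"

```text
clock: 33.45
position: [0.6748, 0.049, 0.166]
ee_rot: [0.011, 0.745, 0.012, 0.667]
ft_force: [-0.4, -0.5, -0.5]
grip_width: 0.663
```

```bash
python3 plan.py .661 .063 .0 0
```

```text
tool delta [0.1669 0.0085 0.0046] jaw deg 0.14 z-ax [ 0.994  0.002 -0.11 ] y-ax [0.001 0.999 0.033] x-ax [-0.1097  0.0329 -0.9934] t 33.45 j7 0.1
turn 0.0024 rows 0.0
delta after turn [0.1669 0.0085 0.0045]
```

play_rows:
  increments: "0 0.05 0 0;0 0.05 0 0;0 0.05 0 0;0 0 0 0"

```text
clock: 33.85
position: [0.6717, 0.2035, 0.1687]
ee_rot: [0.012, 0.746, 0.012, 0.666]
ft_force: [-0.3, 0.9, -0.9]
grip_width: 0.667
```

```bash
python3 plan.py .661 .063 .0 0
```

```text
tool delta [ 0.1639 -0.1463  0.0081] jaw deg 0.13 z-ax [ 0.994  0.002 -0.113] y-ax [0.002 0.999 0.035] x-ax [-0.1128  0.0346 -0.993 ] t 33.85 j7 -0.12
turn 0.0022 rows 0.0
delta after turn [ 0.1639 -0.1462  0.0084]
```

play_rows:
  increments: "0 -0.05 0 0;0 -0.05 0 0;0 -0.05 0 0;0 0 0 0"

```text
clock: 34.25
position: [0.6676, 0.0586, 0.158]
ee_rot: [0.007, 0.748, 0.018, 0.663]
ft_force: [-0.4, 0.2, 0.3]
grip_width: 0.662
```

```bash
python3 plan.py .661 .063 .0 0
```

```text
tool delta [ 0.1577 -0.0013  0.0124] jaw deg 1.02 z-ax [ 0.993  0.018 -0.119] y-ax [-0.013  0.999  0.037] x-ax [-0.1198  0.0348 -0.9922] t 34.25 j7 0.1
turn 0.0177 rows 0.1
delta after turn [ 0.1577 -0.0011  0.0124]
```

play_rows:
  increments: "0 0 -0.05 0;0 0 -0.05 0;0 0 -0.05 0;0 0 0 0"

```text
clock: 34.65
position: [0.5117, 0.0565, 0.1662]
ee_rot: [0.005, 0.753, 0.017, 0.658]
ft_force: [0.8, -0.3, -0.4]
grip_width: 0.659
```

```bash
python3 plan.py .661 .063 .0 0
```

```text
tool delta [ 0.1447 -0.0013  0.1704] jaw deg 1.12 z-ax [ 0.991  0.019 -0.134] y-ax [-0.015  0.999  0.033] x-ax [-0.1349  0.0307 -0.9904] t 34.65 j7 -0.0
turn 0.0195 rows 0.1
delta after turn [0.1447 0.0021 0.1704]
```

play_rows:
  increments: "0 0 0.05 0;0 0 0.05 0;0 0 0.05 0;0 0 0 0"

```text
clock: 35.05
position: [0.6589, 0.0668, 0.1404]
ee_rot: [0.004, 0.755, 0.024, 0.655]
ft_force: [-1.2, 0.1, -0.9]
grip_width: 0.661
```

```bash
python3 plan.py .661 .063 .0 0
```

```text
tool delta [ 0.1384 -0.0096  0.0219] jaw deg 1.73 z-ax [ 0.99   0.03  -0.141] y-ax [-0.024  0.999  0.041] x-ax [-0.1425  0.0376 -0.9891] t 35.05 j7 0.11
turn 0.0302 rows 0.2
delta after turn [ 0.1384 -0.009   0.0221]
```

```bash
python3 tip.py; python3 look.py p32 200 100 400 260 220 0 420 220 2
python3 - <<'E'
from h import *
from scipy.spatial.transform import Rotation as Ro
s=camera("side")
o=get_obs();R=Ro.from_quat(o["ee_rot"]).as_matrix();P=o["position"]-[.002,.003,0]
a=(P-.035*R[:,0]);
for l in(0,.1,.2): print((px(s,a-l*R[:,0])-[220,0])*2+[400,0],(px(s,a+[0,0,l])-[220,0])*2+[400,0])
E
```

```text
tip [0.6618 0.0624 0.175 ]
(440, 800, 3) side starts at 400
[0.6565 0.0658 0.1442] 35.15 [-0.531  0.616  0.617  1.305 -0.38   1.471  0.112] [-0.8 -1.1  0.2]
[652.52528236 346.27922093] [652.52528236 346.27922093]
[668.89493778 270.69932978] [656.49452264 270.25731602]
[686.8508821  187.79542732] [660.86164037 186.61496011]
```

View pics/p32.png

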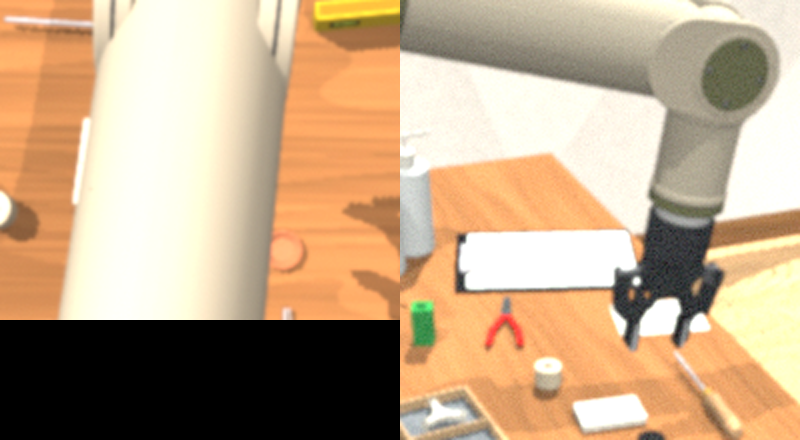

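play_rows:
  increments: "0.05 0 0 0;0.04 0 0 0;0 0 0 0"

```text
clock: 35.5
position: [0.6431, 0.0701, 0.061]
ee_rot: [0.007, 0.751, 0.025, 0.659]
ft_force: [-1.5, -0.2, -0.2]
grip_width: 0.656
```

```bash
python3 plan.py .661 .063 .0 0
```

```text
tool delta [ 0.0577 -0.0104  0.0254] jaw deg 1.64 z-ax [ 0.991  0.028 -0.129] y-ax [-0.022  0.999  0.048] x-ax [-0.1306  0.0442 -0.9905] t 35.5 j7 0.14
turn 0.0286 rows 0.2
delta after turn [ 0.0577 -0.0097  0.0257]
```

play_rows:
  increments: "-0.05 0 0 0;-0.05 0 0 0;0 0 0 0"

```text
clock: 35.8
position: [0.6541, 0.0661, 0.1701]
ee_rot: [0.008, 0.751, 0.026, 0.66]
ft_force: [1.3, 0.2, -0.4]
grip_width: 0.66
```

```bash
python3 plan.py .661 .063 .0 0
```

```text
tool delta [ 0.1674 -0.0117  0.0285] jaw deg 1.67 z-ax [ 0.991  0.029 -0.128] y-ax [-0.023  0.998  0.05 ] x-ax [-0.1288  0.0466 -0.9906] t 35.8 j7 0.11
turn 0.0291 rows 0.2
delta after turn [ 0.1674 -0.0109  0.0288]
```

play_rows:
  increments: "0 0 0 0.15;0 0 0 0.15;0 0 0 0.15;0 0 0 0"

```text
clock: 36.2
position: [0.6555, 0.0658, 0.1865]
ee_rot: [0.161, 0.732, -0.142, 0.646]
ft_force: [1.0, -0.1, -0.8]
grip_width: 0.658
```

```bash
python3 plan.py .661 .063 .0 0
```

```text
tool delta [ 0.1843 -0.0005  0.0293] jaw deg -24.79 z-ax [ 0.901 -0.416 -0.124] y-ax [0.42  0.908 0.001] x-ax [-0.1122  0.0534 -0.9923] t 36.2 j7 -0.32
turn -0.4327 rows 2.9
delta after turn [ 0.1843 -0.0128  0.0264]
```

play_rows:
  increments: "0 0 0 -0.15;0 0 0 -0.15;0 0 0 -0.15;0 0 0 0"

```text
clock: 36.6
position: [0.6555, 0.0657, 0.1959]
ee_rot: [0.008, 0.742, 0.033, 0.67]
ft_force: [-0.5, 0.1, -0.1]
grip_width: 0.663
```

```bash
python3 plan.py .661 .063 .0 0
```

```text
tool delta [ 0.1938 -0.0146  0.0252] jaw deg 2.16 z-ax [ 0.994  0.037 -0.101] y-ax [-0.032  0.998  0.06 ] x-ax [-0.1033  0.0562 -0.9931] t 36.6 j7 0.11
turn 0.0377 rows 0.3
delta after turn [ 0.1938 -0.0136  0.0257]
```

play_rows:
  increments: "0 0 0 -0.15;0 0 0 -0.15;0 0 0 -0.15;0 0 0 0.15;0 0 0 0.15;0 0 0 0.15;0 0 0 0"

```text
clock: 37.3
position: [0.6552, 0.0649, 0.206]
ee_rot: [0.011, 0.739, 0.033, 0.673]
ft_force: [-0.7, 0.6, 0.6]
grip_width: 0.657
```

```bash
python3 plan.py .661 .063 .0 0
```

```text
tool delta [ 0.2041 -0.0151  0.0247] jaw deg 1.97 z-ax [ 0.995  0.034 -0.092] y-ax [-0.029  0.998  0.063] x-ax [-0.0939  0.0603 -0.9938] t 37.3 j7 0.11
turn 0.0344 rows 0.2
delta after turn [ 0.2041 -0.0142  0.0252]
```

play_rows:
  increments: "-0.001 0 0 0;-0.001 0 0 0;-0.001 0 0 0;-0.001 0 0 0;-0.001 0 0 0;-0.001 0 0 0;0 0 0 0"

```text
clock: 38.0
position: [0.6557, 0.0644, 0.2145]
ee_rot: [0.007, 0.738, 0.037, 0.674]
ft_force: [-0.5, 0.4, 1.0]
grip_width: 0.662
```

```bash
python3 plan.py .661 .063 .0 0
```

```text
tool delta [ 0.2126 -0.0155  0.0243] jaw deg 2.59 z-ax [ 0.995  0.045 -0.089] y-ax [-0.039  0.997  0.065] x-ax [-0.0921  0.061  -0.9939] t 38.0 j7 0.12
turn 0.0452 rows 0.3
delta after turn [ 0.2126 -0.0144  0.025 ]
```

play_rows:
  increments: "0.05 0 0 0;0.05 0 0 0;0 0 0 0;-0.05 0 0 0;-0.05 0 0 0;0 0 0 0;0.05 0 0 0;0.05 0 0 0;0 0 0 0;-0.05 0 0 0;-0.05 0 0 0;0 0 0 0"

```text
clock: 39.2
position: [0.6605, 0.0612, 0.242]
ee_rot: [0.007, 0.732, 0.037, 0.68]
ft_force: [1.3, -0.6, 0.6]
grip_width: 0.658
```

```bash
python3 plan.py .661 .063 .0 0
```

```text
tool delta [ 0.2409 -0.0134  0.0179] jaw deg 2.55 z-ax [ 0.996  0.044 -0.072] y-ax [-0.04   0.997  0.063] x-ax [-0.0743  0.0596 -0.9955] t 39.2 j7 0.11
turn 0.0445 rows 0.3
delta after turn [ 0.2409 -0.0126  0.0185]
```

play_rows:
  increments: "0.05 0 0 0;0.05 0 0 0;0.05 0 0 0;0 0 0 0;-0.05 0 0 0;-0.05 0 0 0;-0.05 0 0 0;0 0 0 0;0.05 0 0 0;0.05 0 0 0;0.05 0 0 0;0 0 0 0;-0.05 0 0 0;-0.05 0 0 0;-0.05 0 0 0;0 0 0 0"

```text
clock: 40.8
position: [0.6745, 0.0501, 0.3181]
ee_rot: [0.008, 0.707, 0.034, 0.707]
ft_force: [0.6, -0.6, 0.3]
grip_width: 0.662
```

```bash
python3 plan.py .661 .063 .0 0
```

```text
tool delta [ 0.3183 -0.0054 -0.0133] jaw deg 2.1 z-ax [0.999 0.037 0.001] y-ax [-0.037  0.998  0.059] x-ax [-0.0012  0.059  -0.9983] t 40.8 j7 0.1
turn 0.0367 rows 0.2
delta after turn [ 0.3183 -0.0059 -0.0131]
```

play_rows:
  increments: "0 -0.005 -0.011 0;0.05 0 0 0;0.05 0 0 0;0.05 0 0 0;0.05 0 0 0;0.03 0 0 0;0 0 0 0;0 0 0 0"

```text
clock: 41.6
position: [0.682, 0.0515, 0.1305]
ee_rot: [0.01, 0.689, 0.033, 0.724]
ft_force: [-0.5, -0.5, 1.0]
grip_width: 0.661
```

```bash
python3 tip.py; python3 plan.py .663 .065 .0 0; python3 look.py p33 280 150 360 220 310 180 390 260 5
```

```text
tip [0.6783 0.0464 0.1654]
tool delta [ 0.13    0.0062 -0.025 ] jaw deg 1.76 z-ax [0.998 0.031 0.049] y-ax [-0.034  0.998  0.061] x-ax [ 0.0472  0.0621 -0.997 ] t 41.6 j7 0.16
turn 0.0307 rows 0.2
delta after turn [ 0.13    0.0054 -0.0251]
(400, 800, 3) side starts at 400
[0.6822 0.0516 0.1303] 41.7 [-0.555  0.519  0.623  1.465 -0.381  1.216  0.158] [ 0.2 -0.1  0.3]
```

View pics/p33.png

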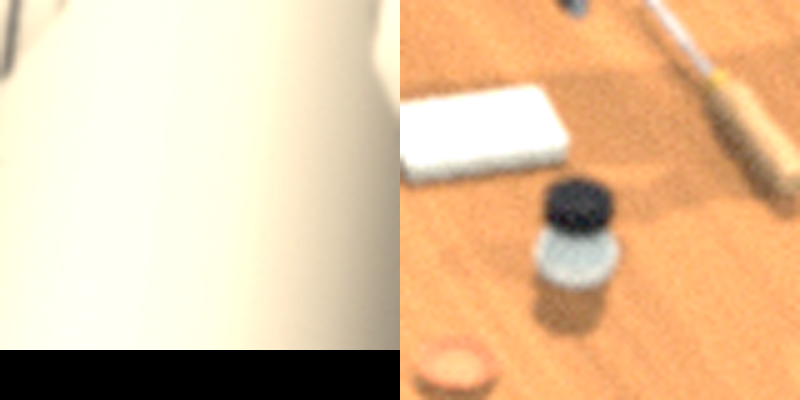

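play_rows:
  increments: "0 0.003 -0.012 0;0 0.003 -0.011 0;0.03 0 0 0;0.03 0 0 0;0.01 0 0 0;0 0 0 0;0 0 0 0"

```text
clock: 42.4
position: [0.6687, 0.0615, 0.0741]
ee_rot: [0.012, 0.682, 0.035, 0.73]
ft_force: [-0.4, 0.5, -0.3]
grip_width: 0.661
```

```bash
python3 tip.py; python3 plan.py .663 .065 .0 0; python3 look.py p34 280 150 360 220 310 180 390 260 5
```

```text
tip [0.6644 0.0562 0.1089]
tool delta [ 0.0736 -0.0011 -0.0107] jaw deg 1.71 z-ax [0.997 0.03  0.069] y-ax [-0.034  0.997  0.065] x-ax [ 0.0666  0.0667 -0.9955] t 42.4 j7 0.17
turn 0.0299 rows 0.2
delta after turn [ 0.0736 -0.0015 -0.0106]
(400, 800, 3) side starts at 400
[0.6689 0.0615 0.0742] 42.5 [-0.574  0.526  0.602  1.58  -0.402  1.077  0.17 ] [ 0.3 -0.1 -0.2]
```

View pics/p34.png

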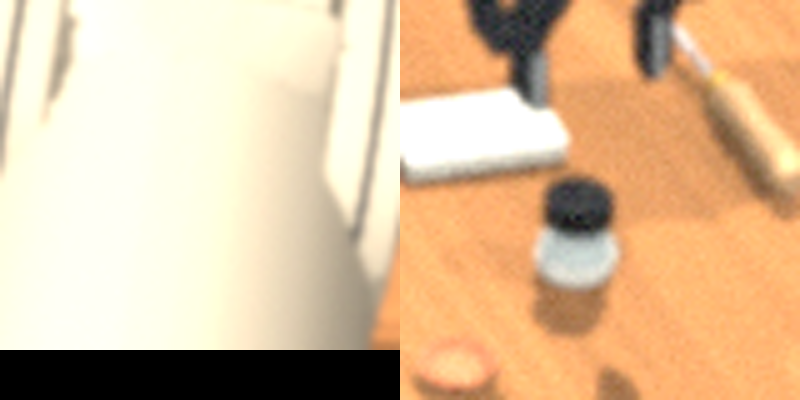

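play_rows:
  increments: "0 -0.003 -0.01 0;0.02 0 0 0;0.02 0 0 0;0.005 0 0 0;0 0 0 0;0 0 0 0"

```text
clock: 43.1
position: [0.6626, 0.0594, 0.0332]
ee_rot: [0.013, 0.68, 0.034, 0.733]
ft_force: [0.4, -0.7, 0.8]
grip_width: 0.661
```

```bash
python3 tip.py; python3 plan.py .663 .065 .0 0; python3 look.py p35 280 150 360 220 310 180 390 260 5;python3 - <<'E'
from h import *
from scipy.spatial.transform import Rotation as Ro
s=camera("side")
o=get_obs();R=Ro.from_quat(o["ee_rot"]).as_matrix();P=o["position"]-[.002,.003,0]-.037*R[:,0]-.011*R[:,1]
for d in(-.031,.031): print(((px(s,P+d*R[:,2])-[310,180])*5+[400,0]).round(0))
E
```

```text
tip [0.658 0.054 0.068]
tool delta [ 0.0335  0.0034 -0.0019] jaw deg 1.62 z-ax [0.997 0.028 0.076] y-ax [-0.033  0.997  0.065] x-ax [ 0.0739  0.0677 -0.995 ] t 43.1 j7 0.2
turn 0.0283 rows 0.2
delta after turn [ 0.0335  0.0034 -0.002 ]
(400, 800, 3) side starts at 400
[0.6629 0.0595 0.0334] 43.2 [-0.564  0.552  0.583  1.636 -0.429  0.991  0.197] [0.7 0.5 0.6]
[529. 194.]
[641. 160.]
```

View pics/p35.png

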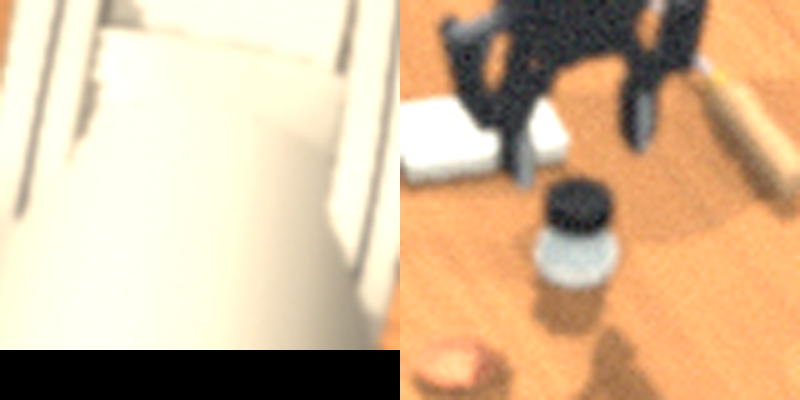

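play_rows:
  increments: "0 0.002 0 0;0.02 0 0 0;0.02 0 0 0;0.01 0 0 0;0 0 0 0;0 0 0 0"

```text
clock: 43.85
position: [0.669, 0.066, -0.0143]
ee_rot: [0.013, 0.678, 0.035, 0.734]
ft_force: [-0.5, -0.3, -1.0]
grip_width: 0.662
```

```bash
python3 tip.py; python3 look.py p36 280 150 360 220 310 180 390 260 5
```

```text
tip [0.6642 0.0606 0.0205]
(400, 800, 3) side starts at 400
[ 0.6691  0.0661 -0.014 ] 43.95 [-0.544  0.619  0.548  1.648 -0.473  0.913  0.222] [ 1.1 -0.6 -0.4]
```

View pics/p36.png

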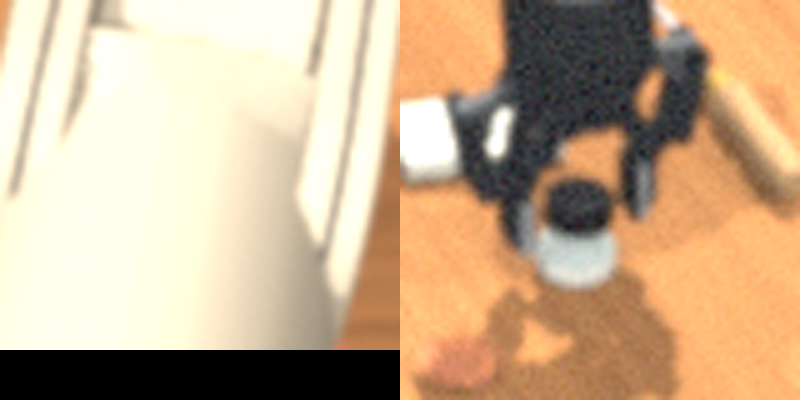

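play_rows:
  increments: "0.006 -0.001 -0.003 0;0.006 0 0 0;0 0 0 0"

```text
clock: 44.25
position: [0.6678, 0.0658, -0.0255]
ee_rot: [0.013, 0.677, 0.035, 0.735]
ft_force: [-0.6, 0.2, -0.3]
grip_width: 0.658
```

play_rows:
  increments: "0 0 0 0;0 0 0 0;0 0 0 0;0 0 0 0;0 0 0 0"
  hand: 1

```text
clock: 44.75
position: [0.6681, 0.0658, -0.0251]
ee_rot: [0.013, 0.676, 0.035, 0.736]
ft_force: [-0.4, 0.3, -0.5]
grip_width: 0.443
```

```bash
python3 tip.py; python3 look.py p37 280 150 360 220 310 180 390 260 5
```

```text
tip [0.6632 0.0603 0.0097]
(400, 800, 3) side starts at 400
[ 0.6681  0.0657 -0.0251] 44.85 [-0.539  0.63   0.54   1.659 -0.483  0.89   0.231] [ 0.2 -0.2 -0.7]
```

View pics/p37.png

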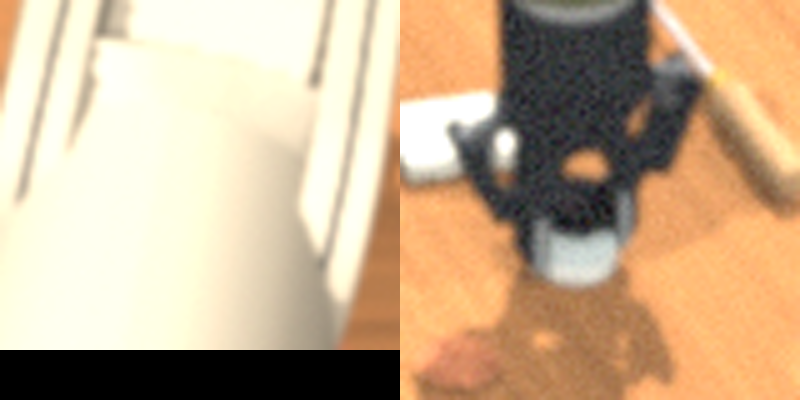

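play_rows:
  increments: "-0.02 0 0 0;-0.03 0 0 0;-0.03 0 0 -0.06;0 0.018 -0.0253 0;0 0.018 -0.0253 0;0 0.018 -0.0253 0;0 0.018 -0.0253 0;0 0.018 -0.0253 0;0 0.018 -0.0253 0;0 0.018 -0.0253 0;0 0.018 -0.0253 0;0 0 0 0;0 0 0 0"

```text
clock: 46.15
position: [0.4379, 0.1877, 0.0471]
ee_rot: [-0.009, 0.675, 0.056, 0.736]
ft_force: [0.9, -0.8, -0.4]
grip_width: 0.447
```

```bash
python3 tip.py; python3 plan.py .445 .187 .03 5.2; python3 look.py p38 190 230 320 330 190 130 300 260 3.3
```

```text
tip [0.433  0.1823 0.0819]
tool delta [ 0.0175 -0.0025  0.0054] jaw deg 5.17 z-ax [0.992 0.09  0.089] y-ax [-0.095  0.993  0.063] x-ax [ 0.0825  0.0705 -0.9941] t 46.15 j7 -0.31
turn -0.0005 rows 0.0
delta after turn [ 0.0175 -0.0025  0.0054]
(429, 792, 3) side starts at 429
[0.4384 0.1872 0.047 ] 46.25 [-1.032  0.076  0.576  2.135 -0.091  0.839 -0.311] [ 0.6 -0.2 -0.9]
```

View pics/p38.png

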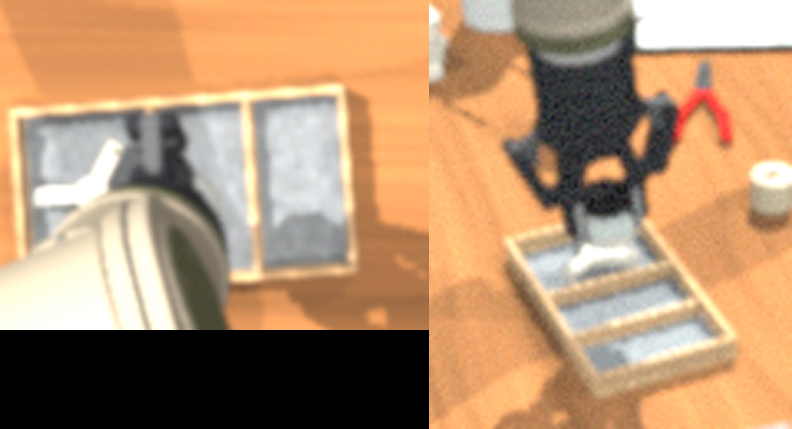

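play_rows:
  increments: "0 -0.007 0.002 0;0.015 0 0 0;0.015 0 0 0;0.01 0 0 0;0 0 0 0;0 0 0 0"

```text
clock: 46.85
position: [0.4498, 0.1776, 0.0063]
ee_rot: [-0.007, 0.674, 0.052, 0.737]
ft_force: [0.6, 0.2, -0.9]
grip_width: 0.451
```

```bash
python3 tip.py; python3 plan.py .445 .187 .03 5.2; python3 look.py p39 190 230 320 330 200 150 300 260 3.4;python3 - <<'E'
from h import *
from scipy.spatial.transform import Rotation as Ro
s=camera("side")
o=get_obs();R=Ro.from_quat(o["ee_rot"]).as_matrix();P=o["position"]-[.002,.003,0]-.025*R[:,0]
print(P,((px(s,P)-[200,150])*3.4+[442,0]).round(0))
E
```

```text
tip [0.4448 0.1723 0.0411]
tool delta [-0.0234  0.0111 -0.0019] jaw deg 4.64 z-ax [0.993 0.081 0.091] y-ax [-0.086  0.994  0.06 ] x-ax [ 0.0859  0.0672 -0.994 ] t 46.85 j7 -0.21
turn -0.0097 rows 0.1
delta after turn [-0.0234  0.0112 -0.0018]
(374, 782, 3) side starts at 442
[0.4497 0.1781 0.0066] 46.95 [-0.992  0.175  0.579  2.151 -0.18   0.745 -0.215] [-0.4 -0.3  0.7]
[0.44559131 0.17364032 0.031548  ] [615. 228.]
```

View pics/p39.png

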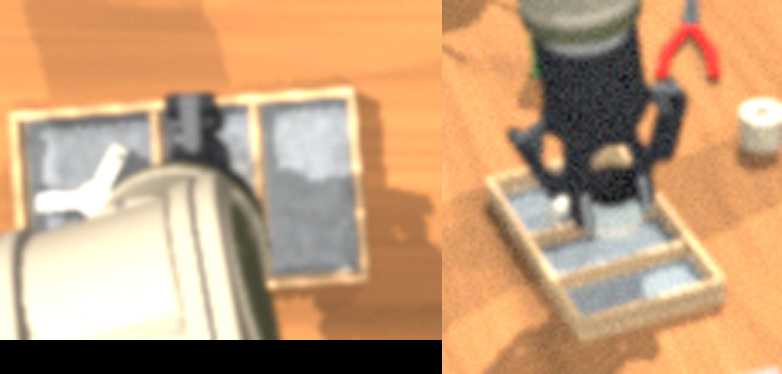

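play_rows:
  increments: "0 0.006 -0.006 -0.01;0 0 0 0;0.01 0 0 0;0 0 0 0;0 0 0 0"

```text
clock: 47.5
position: [0.4438, 0.1863, -0.0032]
ee_rot: [-0.011, 0.673, 0.058, 0.737]
ft_force: [0.2, -0.4, -0.7]
grip_width: 0.447
```

```bash
python3 tip.py; python3 look.py p40 190 230 320 330 220 170 280 230 6
```

```text
tip [0.4388 0.1808 0.0316]
(600, 1140, 3) side starts at 780
[ 0.4438  0.1862 -0.0031] 47.6 [-1.001  0.186  0.567  2.165 -0.191  0.718 -0.213] [-0.2 -0.3 -0.2]
```

View pics/p40.png

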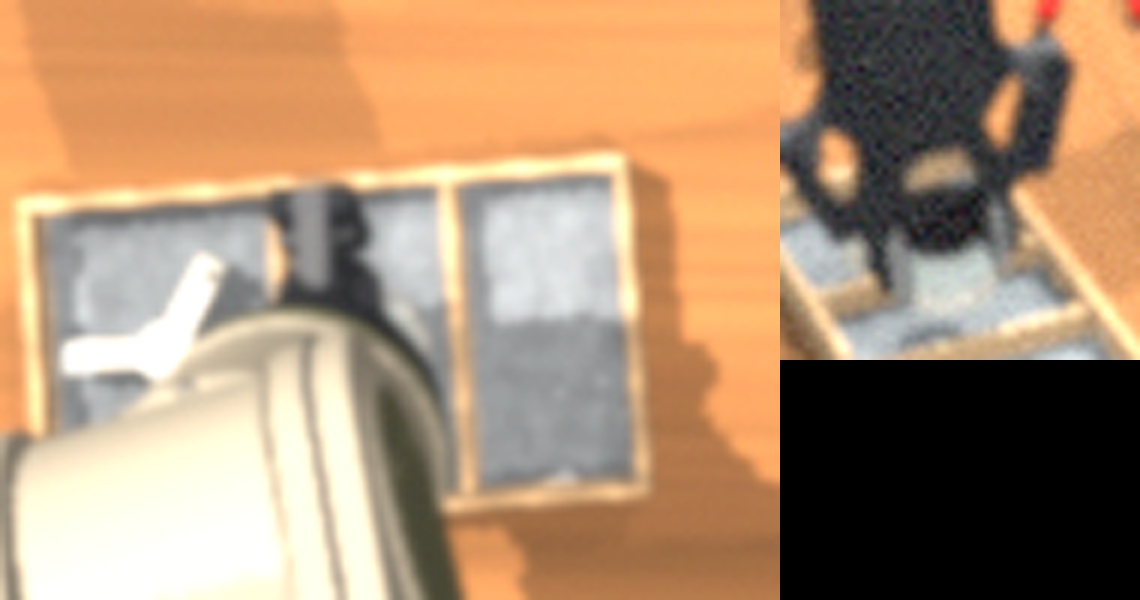

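play_rows:
  increments: "0.006 -0.002 0 0;0.006 0 0 0;0.003 0 0 0;0 0 0 0;0 0 0 0"

```text
clock: 48.1
position: [0.4455, 0.1848, -0.0198]
ee_rot: [-0.011, 0.673, 0.057, 0.737]
ft_force: [-0.5, -0.0, -0.2]
grip_width: 0.443
```

play_rows:
  increments: "0.003 0 0 0;0 0 0 0;0 0 0 0"

```text
clock: 48.4
position: [0.4458, 0.185, -0.0212]
ee_rot: [-0.01, 0.674, 0.057, 0.737]
ft_force: [-0.4, 0.1, -0.1]
grip_width: 0.445
```

```bash
python3 tip.py; python3 look.py p41 190 240 310 320 220 170 280 230 4.4
```

```text
tip [0.4408 0.1795 0.0136]
(352, 792, 3) side starts at 528
[ 0.446   0.1851 -0.0213] 48.5 [-0.979  0.231  0.554  2.169 -0.237  0.679 -0.171] [-2.  -1.6  3.6]
```

View pics/p41.png

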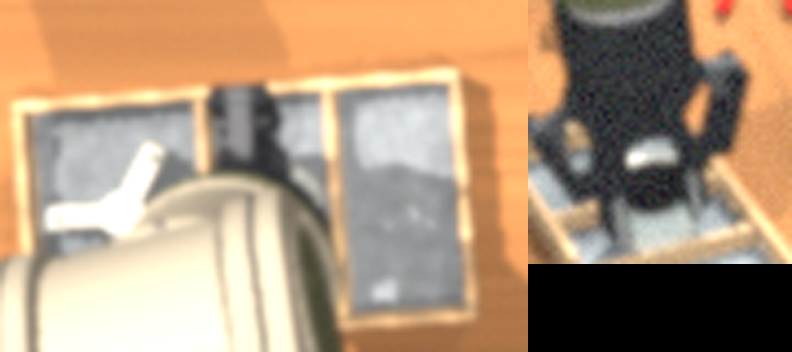

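Floor contact felt (3.6 N). I'll release the jar and go up fast.

play_rows:
  increments: "0 0 0 0;0 0 0 0;0 0 0 0;0 0 0 0"
  hand: -0.25

```text
clock: 48.9
position: [0.4464, 0.1854, -0.0213]
ee_rot: [-0.01, 0.673, 0.058, 0.737]
ft_force: [0.3, 0.1, -0.4]
grip_width: 0.626
```

play_rows:
  increments: "-0.015 0 0 0;-0.03 0 0 0;-0.04 0 0 0;-0.04 0 0 0;-0.04 0 0 0;0 0 0 0;0 0 0 0"

```text
clock: 49.6
position: [0.431, 0.1725, 0.1482]
ee_rot: [-0.011, 0.673, 0.057, 0.737]
ft_force: [0.6, 0.8, -1.2]
grip_width: 0.623
```

```bash
python3 tip.py; python3 plan.py .625 -.297 .15 0; python3 look.py p42 190 240 310 320 220 170 280 230 4.4
```

```text
tip [0.426 0.167 0.183]
tool delta [-0.0175 -0.4852  0.1494] jaw deg 5.29 z-ax [0.991 0.092 0.093] y-ax [-0.098  0.993  0.061] x-ax [ 0.087   0.0694 -0.9938] t 49.6 j7 -0.42
turn 0.0924 rows 0.6
delta after turn [-0.0175 -0.4693  0.1935]
(352, 792, 3) side starts at 528
[0.4309 0.1721 0.1474] 49.7 [-1.065 -0.121  0.576  2.056  0.052  1.079 -0.417] [-0.2  0.3  0.8]
```

View pics/p42.png

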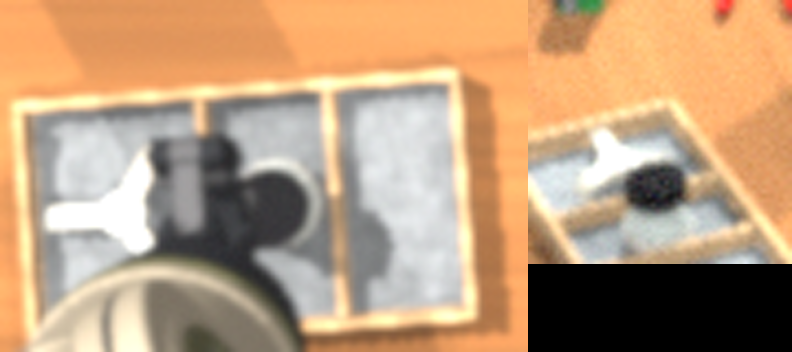

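play_rows:
  increments: "-0.03 0 0 0.09;0 -0.034 0.0135 0;0 -0.034 0.0135 0;0 -0.034 0.0135 0;0 -0.034 0.0135 0;0 -0.034 0.0135 0;0 -0.034 0.0135 0;0 -0.034 0.0135 0;0 -0.034 0.0135 0;0 -0.034 0.0135 0;0 -0.034 0.0135 0;0 -0.034 0.0135 0;0 -0.034 0.0135 0;0 -0.034 0.0135 0;0 -0.034 0.0135 0;0 0 0 0;0 0 0 0"
  hand: -0.2

```text
clock: 51.4
position: [0.6165, -0.3244, 0.1341]
ee_rot: [0.017, 0.689, 0.021, 0.724]
ft_force: [0.6, 0.1, -0.5]
grip_width: 0.597
```

```bash
python3 tip.py; python3 plan.py .625 -.297 .15 0
```

```text
tip [ 0.6128 -0.3293  0.169 ]
tool delta [-0.014   0.0281  0.0094] jaw deg 0.24 z-ax [0.999 0.004 0.05 ] y-ax [-0.007  0.999  0.054] x-ax [ 0.0494  0.0539 -0.9973] t 51.4 j7 0.81
turn 0.0042 rows 0.0
delta after turn [-0.014   0.0282  0.0092]
```

play_rows:
  increments: "0 0.011 0.002 0;0 0.011 0.001 0;0 0 0 0;0.025 0 0 0;0.02 0 0 0;0 0 0 0;0 0 0 0"

```text
clock: 52.1
position: [0.624, -0.2887, 0.0903]
ee_rot: [0.015, 0.688, 0.026, 0.725]
ft_force: [0.1, -0.2, -0.0]
grip_width: 0.602
```

```bash
python3 tip.py; python3 plan.py .625 -.297 .15 0; python3 look.py p43 450 150 550 240 360 250 460 360 4
```

```text
tip [ 0.6202 -0.2937  0.1252]
tool delta [-0.0599 -0.0049  0.004 ] jaw deg 0.8 z-ax [0.999 0.014 0.052] y-ax [-0.017  0.998  0.057] x-ax [ 0.0508  0.0577 -0.997 ] t 52.1 j7 0.8
turn 0.014 rows 0.1
delta after turn [-0.0599 -0.0049  0.004 ]
(440, 800, 3) side starts at 400
[ 0.6241 -0.2891  0.0905] 52.2 [-0.171  0.673  0.867  1.467 -0.606  1.248  0.798] [-0.  -0.3 -0. ]
```

View pics/p43.png

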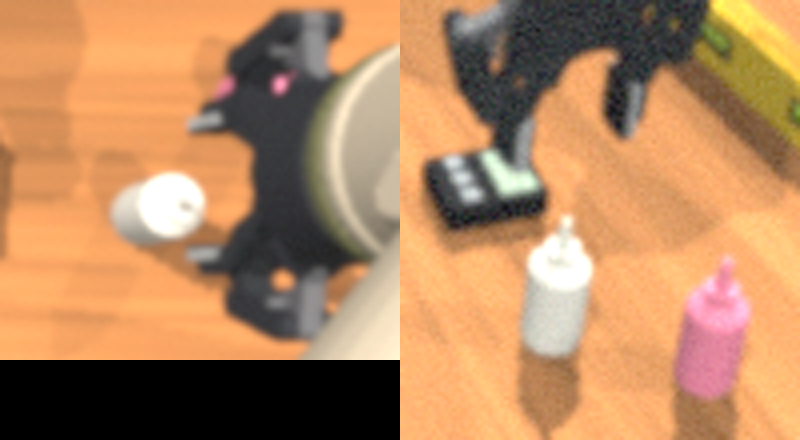

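Run:
```python
from h import *
c=camera("top");s=camera("side")
c0=cv2.imread("pics/top0.png")
m=(c0[...,2].astype(int)-c0[...,1]>60)&(c0[...,0].astype(int)-c0[...,1]>25)
ys,xs=np.nonzero(m[150:195,495:540]);print(xs.mean()+495,ys.mean()+150,xs.min()+495,xs.max()+495,len(xs))
print("pink shoulder",onz(c,519,172,.05), "base via side",onz(s,437,346,0.0))
print("white shoulder",onz(c,491.5,202,.05),"base",onz(s,398.5,335,0.0))
from scipy.spatial.transform import Rotation as Ro
o=get_obs();R=Ro.from_quat(o["ee_rot"]).as_matrix();P=o["position"]-[.002,.003,0]-.037*R[:,0]
for d in(-.028,.028): print(((px(c,P+d*R[:,2]+.011*R[:,1])-[450,150])*4).round(0),((px(s,P+d*R[:,2]-.011*R[:,1])-[360,250])*4+[400,0]).round(0))
```

```text
<stdin>:5: RuntimeWarning: Mean of empty slice.
  ret = ret.dtype.type(ret / rcount)
Traceback (most recent call last):
ValueError: zero-size array to reduction operation minimum which has no identity
```

Run:
```python
from h import *
c=camera("top");s=camera("side")
print("pink shoulder",onz(c,517.5,173,.05))
print("white shoulder",onz(c,491.5,202,.05))
from scipy.spatial.transform import Rotation as Ro
o=get_obs();R=Ro.from_quat(o["ee_rot"]).as_matrix();P=o["position"]-[.002,.003,0]-.037*R[:,0]
for d in(-.028,.028): print(((px(c,P+d*R[:,2]+.011*R[:,1])-[450,150])*4).round(0),((px(s,P+d*R[:,2]-.011*R[:,1])-[360,250])*4+[400,0]).round(0))
```

```text
pink shoulder [ 0.67913214 -0.34914872  0.05      ]
white shoulder [ 0.62032929 -0.29792439  0.05      ]
[193. 253.] [526. 180.]
[195. 130.] [627. 147.]
```

play_rows:
  increments: "0 -0.011 -0.004 0;0 0 0 0;0.02 0 0 0;0.01 0 0 0;0 0 0 0;0 0 0 0"

```text
clock: 53.0
position: [0.6209, -0.3029, 0.0603]
ee_rot: [0.016, 0.688, 0.024, 0.725]
ft_force: [-0.1, -0.8, -0.2]
grip_width: 0.601
```

```bash
python3 tip.py; python3 plan.py .625 -.297 .15 0; python3 look.py p44 450 150 550 240 360 250 460 360 4
```

```text
tip [ 0.6171 -0.3079  0.0952]
tool delta [-0.0889  0.0108  0.0089] jaw deg 0.56 z-ax [0.999 0.01  0.054] y-ax [-0.013  0.998  0.055] x-ax [ 0.053   0.0554 -0.9971] t 53.0 j7 0.83
turn 0.0099 rows 0.1
delta after turn [-0.0889  0.0109  0.0088]
(440, 800, 3) side starts at 400
[ 0.6212 -0.3028  0.0606] 53.1 [-0.138  0.706  0.847  1.485 -0.631  1.203  0.832] [ 1.1 -0.1 -0.1]
```

View pics/p44.png

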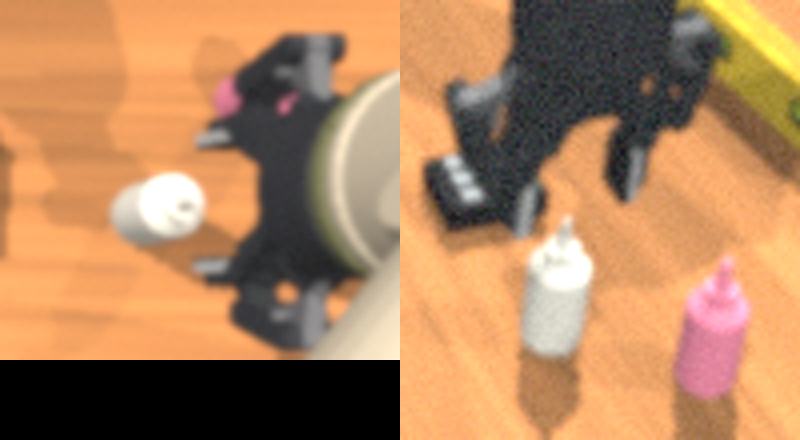

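play_rows:
  increments: "0 0.004 0.001 0;0 0 0 0;0.02 0 0 0;0.015 0 0 0;0 0 0 0;0 0 0 0"

```text
clock: 53.7
position: [0.6258, -0.2966, 0.0276]
ee_rot: [0.015, 0.686, 0.024, 0.727]
ft_force: [-0.2, -0.6, -0.0]
grip_width: 0.602
```

```bash
python3 tip.py; python3 look.py p45 450 150 550 240 360 250 460 360 4
```

```text
tip [ 0.6218 -0.3015  0.0625]
(440, 800, 3) side starts at 400
[ 0.6259 -0.2966  0.0278] 53.8 [-0.137  0.738  0.823  1.508 -0.658  1.148  0.842] [ 0.5 -0.2 -0.4]
```

View pics/p45.png

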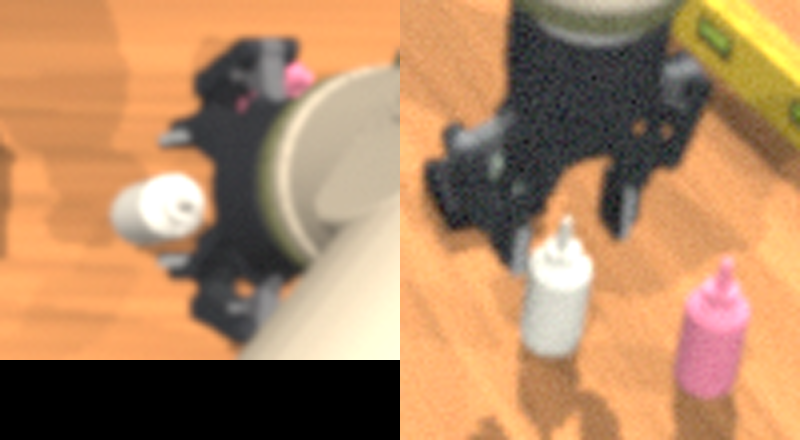

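play_rows:
  increments: "0 0 -0.005 0;0 0 0 0;0.015 0 0 0;0.015 0 0 0;0 0 0 0;0 0 0 0"

```text
clock: 54.4
position: [0.6225, -0.2953, -0.0042]
ee_rot: [0.015, 0.686, 0.023, 0.727]
ft_force: [0.4, -0.4, 0.4]
grip_width: 0.598
```

```bash
python3 tip.py; python3 look.py p46 450 150 550 240 360 250 460 360 4
```

```text
tip [ 0.6185 -0.3002  0.0307]
(440, 800, 3) side starts at 400
[ 0.6226 -0.2953 -0.0038] 54.5 [-0.128  0.765  0.8    1.538 -0.683  1.095  0.864] [-0.2 -0.   0.2]
```

View pics/p46.png

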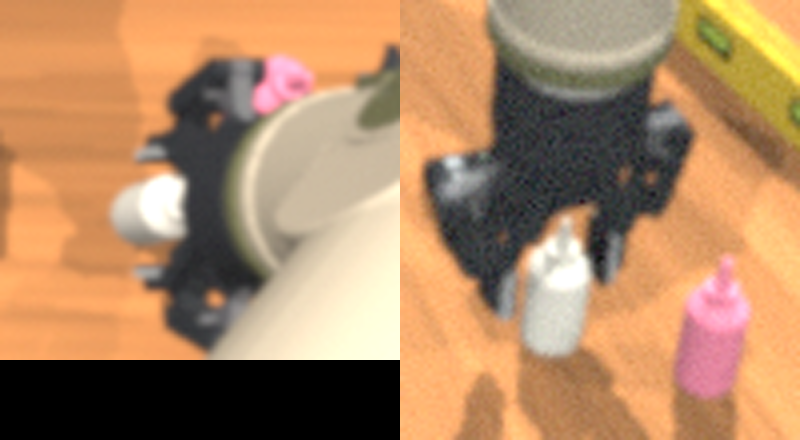

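play_rows:
  increments: "0.008 0 0 0;0 0 0 0"

```text
clock: 54.7
position: [0.6234, -0.295, -0.0119]
ee_rot: [0.014, 0.685, 0.023, 0.728]
ft_force: [-0.6, 1.3, -0.1]
grip_width: 0.601
```

play_rows:
  increments: "0 0 0 0;0 0 0 0;0 0 0 0;0 0 0 0;0 0 0 0"
  hand: 1
  squeeze: 35

```text
clock: 55.2
position: [0.6236, -0.2953, -0.0113]
ee_rot: [0.014, 0.685, 0.023, 0.728]
ft_force: [-0.0, 0.0, -0.4]
grip_width: 0.365
```

```bash
python3 tip.py; python3 look.py p47 450 150 550 240 360 250 460 360 4
```

```text
tip [ 0.6195 -0.3001  0.0236]
(440, 800, 3) side starts at 400
[ 0.6237 -0.2953 -0.0114] 55.3 [-0.125  0.774  0.793  1.541 -0.69   1.082  0.868] [-0.5 -0.   0. ]
```

View pics/p47.png

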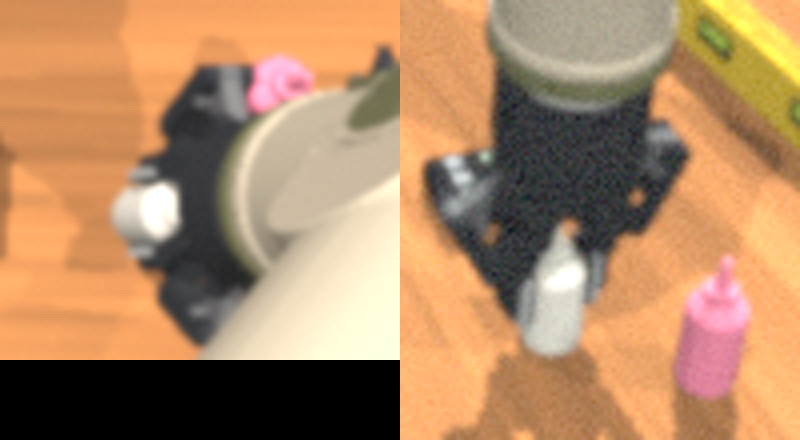

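play_rows:
  increments: "-0.02 0 0 0;-0.04 0 0 0;-0.05 0 0 -0.085;0 0.031 -0.0096 0;0 0.031 -0.0096 0;0 0.031 -0.0096 0;0 0.031 -0.0096 0;0 0.031 -0.0096 0;0 0.031 -0.0096 0;0 0.031 -0.0096 0;0 0.031 -0.0096 0;0 0.031 -0.0096 0;0 0.031 -0.0096 0;0 0.031 -0.0096 0;0 0.031 -0.0096 0;0 0 0 0;0 0 0 0"

```text
clock: 57.0
position: [0.4611, 0.062, 0.1305]
ee_rot: [-0.009, 0.678, 0.052, 0.733]
ft_force: [0.0, -0.4, -0.3]
grip_width: 0.364
```

```bash
python3 tip.py; python3 plan.py .45 .125 .03 5.2; python3 look.py p48 190 240 360 340 200 130 320 270 2.7
```

```text
tip [0.4565 0.0568 0.1654]
tool delta [ 0.1032  0.0579 -0.0138] jaw deg 4.82 z-ax [0.993 0.084 0.08 ] y-ax [-0.088  0.994  0.057] x-ax [ 0.0746  0.0636 -0.9952] t 57.0 j7 -0.16
turn -0.0067 rows 0.0
delta after turn [ 0.1032  0.058  -0.0134]
(378, 783, 3) side starts at 459
[0.4614 0.0614 0.1302] 57.1 [-1.114 -0.118  0.892  2.066  0.053  1.064 -0.161] [ 0.4  0.5 -0.2]
```

View pics/p48.png

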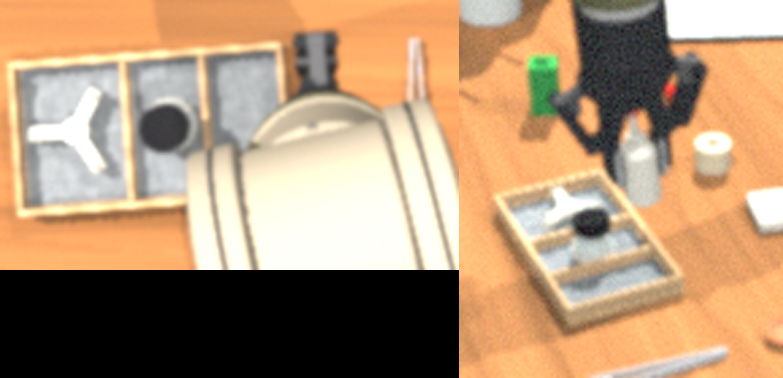

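play_rows:
  increments: "0 0.028 -0.008 0;0 0.028 -0.008 0;0 0 0 0;0.03 0 0 0;0.03 0 0 0;0 0 0 0;0 0 0 0"

```text
clock: 57.8
position: [0.45, 0.1119, 0.0733]
ee_rot: [-0.004, 0.677, 0.044, 0.734]
ft_force: [1.0, -0.9, 0.7]
grip_width: 0.362
```

```bash
python3 tip.py; python3 plan.py .45 .125 .03 5.2; python3 look.py p49 190 240 360 340 200 130 320 270 2.7
```

```text
tip [0.4453 0.1068 0.1082]
tool delta [ 0.0439  0.0107 -0.0027] jaw deg 3.79 z-ax [0.994 0.066 0.083] y-ax [-0.07   0.996  0.054] x-ax [ 0.0786  0.0598 -0.9951] t 57.8 j7 -0.21
turn -0.0246 rows 0.2
delta after turn [ 0.0439  0.0107 -0.0025]
(378, 783, 3) side starts at 459
[0.4501 0.1127 0.0737] 57.9 [-1.161 -0.011  0.858  2.139 -0.034  0.915 -0.214] [ 0.1  1.  -0.7]
```

View pics/p49.png

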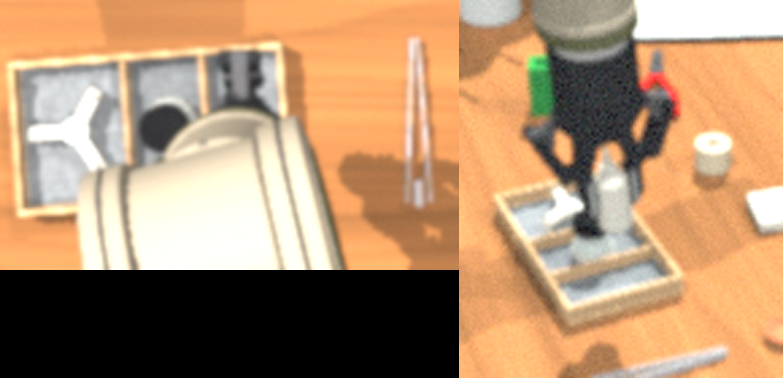

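play_rows:
  increments: "0 0.008 -0.005 -0.025;0 0 0 0;0.02 0 0 0;0.02 0 0 0;0.005 0 0 0;0 0 0 0;0 0 0 0"

```text
clock: 58.6
position: [0.4507, 0.1267, 0.0337]
ee_rot: [-0.012, 0.674, 0.058, 0.737]
ft_force: [0.2, 0.1, -0.7]
grip_width: 0.361
```

```bash
python3 tip.py; python3 plan.py .45 .125 .03 5.2; python3 look.py p50 190 240 320 330 220 160 310 260 3.5
python3 - <<'E'
from h import *
from scipy.spatial.transform import Rotation as Ro
s=camera("side")
o=get_obs();R=Ro.from_quat(o["ee_rot"]).as_matrix();P=o["position"]-[.002,.003,0]-.011*R[:,0]
print(P,((px(s,P)-[220,160])*3.5+[455,0]).round(0))
E
```

```text
tip [0.4457 0.1213 0.0685]
tool delta [ 0.0035 -0.0018 -0.0012] jaw deg 5.48 z-ax [0.991 0.095 0.092] y-ax [-0.101  0.993  0.06 ] x-ax [ 0.0855  0.0692 -0.9939] t 58.6 j7 -0.11
turn 0.0049 rows 0.0
delta after turn [ 0.0035 -0.0018 -0.0012]
(350, 770, 3) side starts at 455
[0.4509 0.1268 0.0338] 58.7 [-1.158  0.093  0.859  2.173 -0.154  0.809 -0.105] [ 0.3 -0.1  0.2]
[0.44793264 0.12306146 0.04468743] [585. 222.]
```

View pics/p50.png

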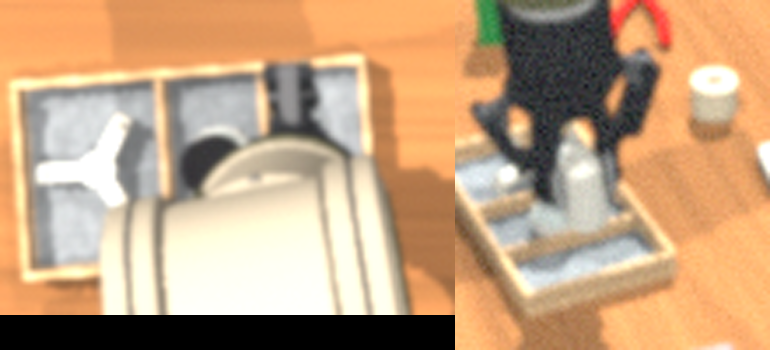

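play_rows:
  increments: "0 -0.006 -0.005 0;0 0 0 0;0.01 0 0 0;0.008 0 0 0;0 0 0 0;0 0 0 0"

```text
clock: 59.35
position: [0.4483, 0.1213, 0.0158]
ee_rot: [-0.01, 0.673, 0.058, 0.737]
ft_force: [-0.9, -0.5, 1.1]
grip_width: 0.364
```

```bash
python3 tip.py; python3 plan.py .45 .125 -.0074 5.2; python3 look.py p51 190 240 320 330 220 160 310 260 3.5
```

```text
tip [0.4432 0.1157 0.0506]
tool delta [ 0.0235  0.0021 -0.0001] jaw deg 5.42 z-ax [0.991 0.094 0.094] y-ax [-0.1    0.993  0.063] x-ax [ 0.0875  0.0723 -0.9935] t 59.35 j7 -0.05
turn 0.0039 rows 0.0
delta after turn [ 0.0235  0.0021 -0.0002]
(350, 770, 3) side starts at 455
[0.4483 0.1214 0.0159] 59.45 [-1.137  0.127  0.858  2.198 -0.204  0.765 -0.05 ] [-1.  -0.2 -0.2]
```

View pics/p51.png

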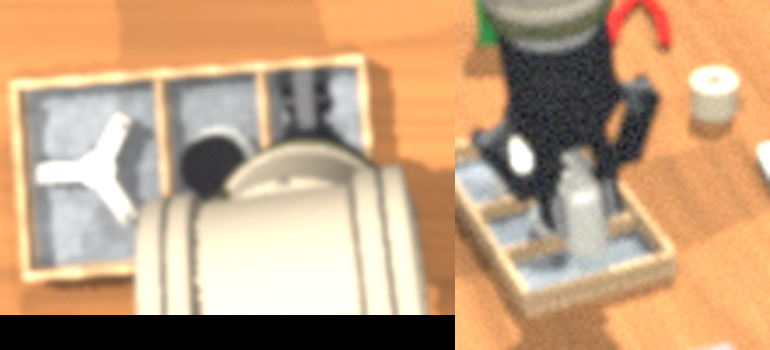

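play_rows:
  increments: "0.008 0 0 0;0.008 0 0 0;0.003 0 0 0;0 0 0 0;0 0 0 0"

```text
clock: 59.95
position: [0.4505, 0.1234, -0.0039]
ee_rot: [-0.01, 0.672, 0.059, 0.738]
ft_force: [0.1, 0.1, 0.1]
grip_width: 0.366
```

play_rows:
  increments: "0.003 0 0 0;0 0 0 0;0 0 0 0"

```text
clock: 60.25
position: [0.4511, 0.1238, -0.0067]
ee_rot: [-0.01, 0.672, 0.059, 0.738]
ft_force: [0.1, 0.2, -0.2]
grip_width: 0.362
```

```bash
python3 tip.py;  python3 look.py p52 190 240 320 330 220 160 310 260 3.5
```

```text
tip [0.446  0.1182 0.0281]
(350, 770, 3) side starts at 455
[ 0.4511  0.1238 -0.0067] 60.35 [-1.102  0.197  0.831  2.205 -0.293  0.716  0.023] [-0.5  0.8 -0.1]
```

View pics/p52.png

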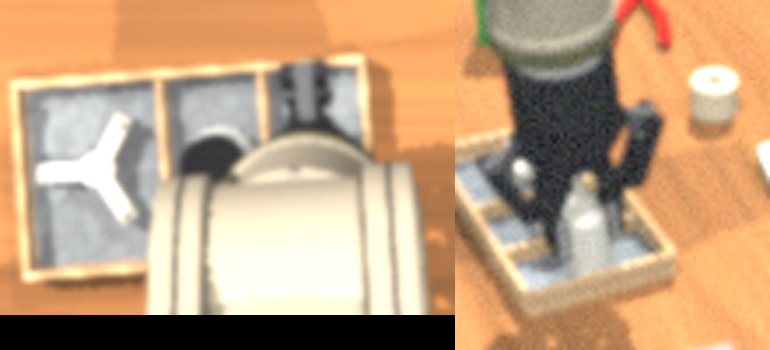

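play_rows:
  increments: "0.002 0 0 0;0 0 0 0;0 0 0 0"

```text
clock: 60.65
position: [0.4516, 0.1241, -0.0075]
ee_rot: [-0.009, 0.672, 0.06, 0.738]
ft_force: [-0.6, -0.9, 0.6]
grip_width: 0.359
```

play_rows:
  increments: "0.002 0 0 0;0 0 0 0;0 0 0 0"

```text
clock: 60.95
position: [0.4522, 0.1247, -0.0079]
ee_rot: [-0.008, 0.673, 0.06, 0.737]
ft_force: [0.5, 0.1, 1.0]
grip_width: 0.361
```

Stopped at the expected floor height. I'll release with a modest opening and withdraw.

play_rows:
  increments: "0 0 0 0;0 0 0 0;0 0 0 0;0 0 0 0"
  hand: -0.12

```text
clock: 61.35
position: [0.4525, 0.1249, -0.0081]
ee_rot: [-0.008, 0.672, 0.061, 0.738]
ft_force: [-0.5, -0.1, -0.3]
grip_width: 0.556
```

play_rows:
  increments: "-0.02 0 0 0;-0.03 0 0 0;-0.04 0 0 0;-0.04 0 0 0;-0.04 0 0 0;-0.03 0 0 0;0 0 0 0;0 0 0 0"

```text
clock: 62.15
position: [0.4338, 0.1074, 0.1975]
ee_rot: [-0.008, 0.672, 0.059, 0.738]
ft_force: [0.4, 0.6, 0.1]
grip_width: 0.559
```

```bash
python3 tip.py;  python3 look.py p53 190 240 320 330 220 160 310 260 3.5
```

```text
tip [0.4287 0.1017 0.2323]
(350, 770, 3) side starts at 455
[0.4336 0.1071 0.1967] 62.25 [-1.191 -0.291  0.761  2.027  0.181  1.221 -0.397] [-0.5 -1.1 -0.7]
```

View pics/p53.png

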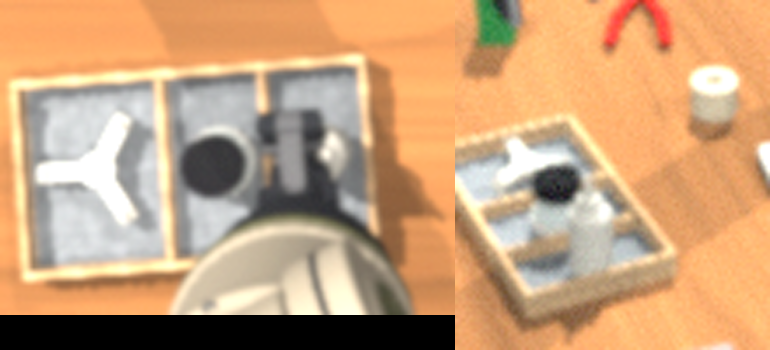

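play_rows:
  increments: "0 -0.04 0 0;0 -0.04 0 0;0 -0.04 0 0;0 -0.02 0 0;0 0 0 0;0 0 0 0"

```text
clock: 62.85
position: [0.4444, -0.0365, 0.1807]
ee_rot: [-0.012, 0.677, 0.057, 0.734]
ft_force: [0.6, -0.3, 0.4]
grip_width: 0.558
```

```bash
python3 - <<'E'
from ov import *
c=camera("top");s=camera("side")
sh=[]
for cx,cy,y,hy,ds in((.439,.1917,.091,.104,(.018,-.042)),(.4414,-.1924,.0265,.074,(-.012,))):
    for z in(.004,):
        T=lambda a,b:(cx-np.sin(y)*b+np.cos(y)*a,cy+np.cos(y)*b+np.sin(y)*a,z)
        h=hy-.004
        sh.append([T(-.054,-h),T(.054,-h),T(.054,h),T(-.054,h),T(-.054,-h)])
        for d in ds:
            for e in(-.002,.002): sh.append([T(-.054,d+e),T(.054,d+e)])
a=draw(c,sh,(180,140,500,340),2.4,0);cv2.imwrite("pics/f1.png",a)
b=draw(s,sh,(200,160,360,360),3,0);cv2.imwrite("pics/f2.png",b)
E
sed -i 's/^c=camera("top");s=camera("side");im/c=camera("top");s=camera("side");im/' meas.py; python3 meas.py | egrep "tile_ob|prop rd"
```

```text
Traceback (most recent call last):
  File "meas.py", line 16, in <module>
    print(nm,np.round(rect(toplane(blob(box,white),z)),1))
                                   ~~~~^^^^^^^^^^^
  File "meas.py", line 10, in blob
    k=max(cs,key=cv2.contourArea); return tou(k[:,0],box[0],box[1])
ValueError: max() iterable argument is empty
```

View pics/f1.png

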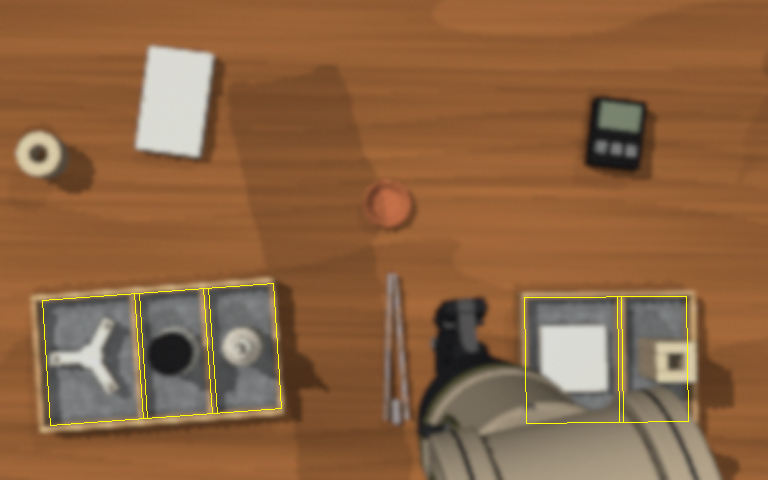

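View pics/f2.png

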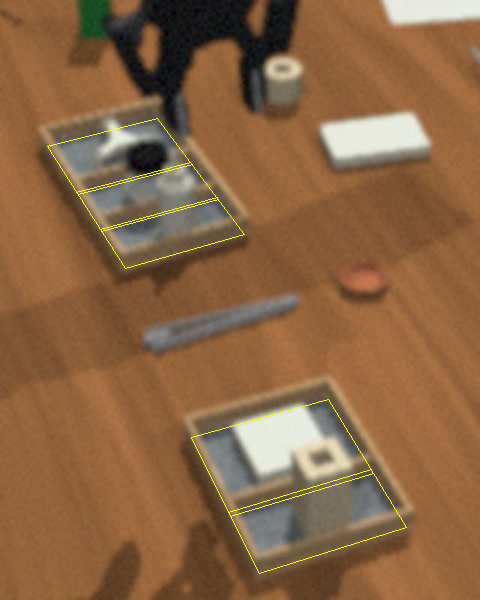

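```bash
python3 look.py f3 190 240 310 330 205 180 295 270 3.8
```

```text
(342, 798, 3) side starts at 456
[ 0.4449 -0.036   0.1815] 63.15 [-1.109 -0.359  0.977  2.032  0.256  1.234 -0.125] [-0.3  0.1 -0.5]
```

View pics/f3.png

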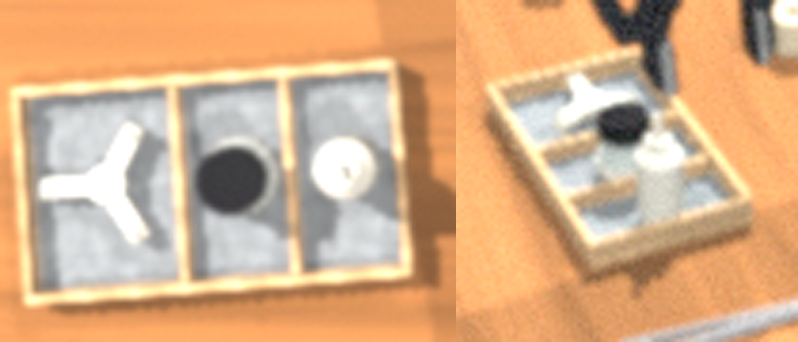

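```bash
sed -i 's/("tile_sq",(350,150,400,200),.012),//; /^P=blob((510/,/^print()/d' meas.py; python3 meas.py 2>&1| egrep "tile_ob|prop rd"
python3 - <<'E'
from workcell import workorder,get_obs
print(workorder.hand_in()); print(get_obs()["clock"])
E
```

```text
for nm,box,z in(("tile_ob",(230,150,280,215),.012)):
the job is handed in; nothing more can be done
None
the job is handed in; nothing more can be done
```

I placed all five kit pieces in their trays and handed the job in at about 63 s of the 120 s allowed. The hand-in reports no verdict, so I can't confirm a pass.

**What is where:**

| Tray | Compartment | Thing |
|---|---|---|
| Three compartments | wide | stilt, lying flat |
| Three compartments | middle (narrow) | powder jar, standing |
| Three compartments | end (narrow) | white dropper bottle, standing |
| Two compartments | wide | square tile, lying flat |
| Two compartments | narrow | buff square prop, standing |

**Last checks:** The final pictures from both cameras showed every piece inside its compartment, upright or flat, and the gripper clear of them all. The bottle could not be made out in one side view, with the arm's shadow and my drawn outlines over that spot. A fresh enlarged picture showed it standing in place.

**What failed or disagreed:**
- **Spare stock check:** my last scripted measurement of the oblong tile and round prop crashed on a coding error, so I don't have those numbers. Read from the final top picture, they sit at about (253,183) and (197,204), against (253,183) and (196,204) at the start. That is far inside the 30 mm limit.
- **Fingertip height:** the pictures put the fingertips about 35–45 mm higher than the reported tool pose and the stated finger length implied. I corrected the heights from the pictures and felt for contact when setting things down.
- **Tool tilt:** the tool drifted to about 0.15 rad of tilt during the moves. I brought it back to about 0.06 rad with quick up-and-down strokes before picking up the jar. It was about 0.11 rad when I released the jar and bottle, and both settled upright.

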